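# Limes into the pot, then open the produce-wash bottle

## Robot

A 6-joint arm with a two-finger parallel gripper is mounted at the origin on a cart in front of the work surface, level with it; the furniture and walls round the work are solid. World frame = base frame: x ahead of the robot, y to its left, z up, the work surface at z = 0. Lengths are in m, angles in rad, forces in N, time in s.
With the tool pointing down it reaches from about 0.4 to 0.825 m from the base axis. Payload 7 kg.
Tool frame: the origin (TCP) lies on the front face of the gripper's body, between the roots of the fingers; the fingertips stand 66 mm ahead of it and the grasp point (between the pads) lies 47 mm ahead of it; z points along the fingers, y is the line along which they close (so a half turn about z gives the same grasp; the last joint's range is limited). The gripper opens to 88 mm and grips with 3 to 60 N. Pads are 19 mm wide; open, the fingers measure 130 mm over their backs; the gripper's body (78 mm by 193 mm) begins 47 mm behind the grasp point.
Start: joints at [1.549, 0.359, 0.012, 0, -1.224, -0.288], TCP at [0.206, 0.643, 0.292] pointing down, gripper open.
Joint ranges: [-3.07, 3.07], [-1.43, 2.12], [-1.02, 1.25], [-3.03, 1.67], [-3.05, -0], [-3.03, 3.03]. Speed limits (rad/s): [2.39, 2.39, 3.01, 3.14, 3.14, 3.14].

## Interface

Orientations are given as [roll, pitch, yaw] about the fixed x, y, z axes, in that order (R = Rz(yaw) Ry(pitch) Rx(roll)).
In Python, from station import arm gives the robot as it stands. The module is installed in compiled form; this text tells all that it offers.
- The arm moves only by the tool move_arm, never from a script. Its argument "increments" is a list of rows, each an object of numbers: "jaw": the gripper command: -1 is shut, 1 is fully open, values between are in proportion; "dx", "dy", "dz": the shift along the tool's x, y, z in m; "twist": the turn about the tool's z in rad. A call has 1 to 12 rows; each row shifts and turns the commanded pose from where the row before left it, along the tool's axes as they then stand; what a row does not reach is not made up. A row lasts 1/12 s, in which the tool goes at most 41.7 mm and 7.16 degrees, less where a joint would pass 70% of its speed; a pose out of reach is approached as far as the arm can. A call is refused whole if a number of a shift passes 0.0417 or a number of a turn 0.125, either way. A call with a gripper value outside its range is refused whole. The fingers move at their own pace and stop on an object; "force" is the grip in N (left out, the last holds). Time passes only in rows, so rows that do not move let the fingers close. It gives the time, the measured TCP pose, the force, the opening and the grip force at its end, in the units of the state.
- arm.get_state(): the state, without advancing time (a new reading comes with each control period).
- arm.grab_frame(name): name is "scene" or "top" or "wrist"; returns the picture (480x640x3 uint8, blue, green, red); there is no depth.
- arm.camera_info(name): a dict with "K" (3x3 intrinsics, pixels), "extrinsics" (4x4, takes a point from camera to world coordinates). Camera axes: x right, y down, z forward; pixel columns grow to the right and rows downward; lengths in m; the calibration is good to about 2 mm. A picture is of the moment at which its call begins: read the wrist's pose just before it. camera_info takes no time and is no camera call; for the wrist camera it gives the pose at the moment of the call.
- arm.job_done(): hands the job in; it is judged then, once.
Trained networks look in the newest picture that a camera, given by its name, has taken for a name from the list of things; names that differ only in an ending like _2 or _b are one class to them, and where a whole thing is asked for, a point or a joint stands for the part that bears it (a point fixed in the world has none). Each returns a list of dicts, best first, with "score" (0 to 1); they miss things now and then, are a little off and sometimes report something else, mostly with a low value. They report only what shows in the picture. A call takes as long as a camera call.
- arm.find_in(camera, name): "position" ([x, y, z] in m, in world coordinates, good to about 4 mm: the middle of the surface that is visible of it).
- arm.silhouettes(camera, name): "pixels" (480x640 bool, what is visible of it).
- arm.pinpoint(camera, name): "position" ([x, y, z] in m, in world coordinates, good to about 4 mm: a listed point, or the origin of a listed thing).
The state is a dict: "t": time; "q": joint angles; "qd": joint speeds; "joint_efforts": joint torques, N m; "eef_pos": TCP position; "ee_rot": TCP orientation; "force": force on the tool from outside, world axes, zero at the start; "moment": the same for the moment, N m; "width": finger opening in m; "gripper_force": force on a finger pad.
Only numpy, scipy, OpenCV 4.12 (cv2) and the standard library are available. Lean on these libraries where they do the work, as an engineer would, in place of code of your own. Each camera call takes 0.05 s, during which the arm holds its last target. There are 200 camera calls.

## Task

Get the limes ready for washing: take the metal tray by its overhead bar, tip all three limes out of its open front into the copper pot without touching them with the fingers, and set the tray back down upright on the table. Then open the produce-wash bottle: push its safety cap down, twist it anticlockwise until it is free, and finish still holding the cap in the gripper, upright and straight above the bottle, 5 to 20 cm clear of its mouth. Leave the ramekin, salt shaker and kitchen timer where they stand, do not shove the pot about, and mind the shelf over the back of the table.

Things in the scene. Friction and masses are not known exactly. Their poses are not given: they have to be found in the camera images.
- tray_grip (a point): Middle of the flat wooden bar over the metal produce tray, 115 mm above the tray's underside. Bar: 12 mm thick along this point's x, 120 mm long along y, 26 mm tall (13 mm above and below this point); about 30 mm free under it down to the limes. z is up.
- tray_lip (a point): Middle of the tray's open front edge, over which the limes roll: 80 mm along -x from the bar and 82 mm below it, in the tray's frame.
- lime_a_center (a point): A green lime, 53x43x44 mm, 44 g; one of three lying loose in the tray at its closed rear end. This point is its centre. Limes roll easily.
- lime_b_center (a point): A green lime, 53x43x44 mm, 44 g; one of three lying loose in the tray at its closed rear end. This point is its centre. Limes roll easily.
- lime_c_center (a point): A green lime, 53x43x44 mm, 44 g; one of three lying loose in the tray at its closed rear end. This point is its centre. Limes roll easily.
- pot_floor (a point): Centre of the inner floor of the round copper pot (loose, 0.95 kg): floor 2 mm above the table, rim 101 mm above it, outer diameter 210 mm, inner about 190 mm. Its bar handle sticks out along this point's -y from 95 to 217 mm from the centre, 82 to 106 mm above the table.
- cap_mid (a point): Centre (half-way up) of the bottle's round ribbed grey safety cap: diameter 50 mm, 36 mm tall (18 mm above and below this point), 30 g, z up along its axis. Two inner tabs sit in notches of the neck: it can neither be pulled up nor turned until pressed down 4.5 mm. A spring pushes back with 4 N at first, 6.3 N at 4.5 mm, 8.5 N at 9 mm, where it bottoms.
- bottle_mouth (a point): Top of the spring plug in the mouth of the pale plastic produce-wash bottle, on its axis, 157 mm above the table; z up. With the cap on, it is 14 mm above the cap's centre.
- plug (a joint): How far the cap presses down the spring plug in the bottle's mouth: 0 m up (rest), 0.009 m fully pressed.
- ramekin: White ramekin, 84 mm in diameter, 42 mm tall, a bystander; origin at the centre of its underside.
- shaker: Glass salt shaker, 45 mm wide, 86 mm tall, a bystander; origin at the centre of its underside.
- timer: Grey kitchen dial timer, 65x66x70 mm, a bystander; origin at the centre of its underside.
- tray: The tray: loose, 0.35 kg, 160 mm along x, 120 along y; rear and side walls 56 mm high, bar on two posts at its sides. Origin at the centre of its underside, axes as tray_grip. Open front at -x; the floor slopes 10 degrees down to the closed rear (+x), so limes stay in while it is level and roll out once the front is lowered 35 degrees or more (50 empties it).
- cap: The cap; origin at the centre of its lower edge, 18 mm below cap_mid. Kept pressed 5 mm or more it turns anticlockwise seen from above: after 50 degrees it is free and lifts straight off; at about 130 degrees it meets a stop. It cannot turn clockwise.
- bottle: The bottle, fixed in a steel bracket (100x100 mm plate) screwed to the table; origin on its axis at table height. Body 76 mm in diameter up to 68 mm, sloping in to a slim neck of 24 mm diameter from 94 mm upwards; the cap's lower edge is at 125 mm, so there are 30 mm of free height round the neck below it.
- lime_a: The same lime as lime_a_center; origin 22 mm from its centre, turning with it.
- lime_b: The same lime as lime_b_center; origin 22 mm from its centre, turning with it.
- lime_c: The same lime as lime_c_center; origin 22 mm from its centre, turning with it.

How it is judged:
On the way, in this order (a step that is already met when the one before it is completed fails the run):
1. all three limes lie in the pot (horizontal distance between each of lime_a_center, lime_b_center, lime_c_center and pot_floor below 0.1 m and z of lime_a_center in the frame of pot_floor between 0 and 0.09 m and z of lime_b_center in the frame of pot_floor between 0 and 0.09 m and z of lime_c_center in the frame of pot_floor between 0 and 0.09 m), for 0.2 s.
2. the tray stands upright on the table, let go (angle between tray_grip's own z axis and vertical below 0.1 rad and height (world z) of tray_grip below 0.13 m and contact force between the fingers and tray below 0.2 N), for 0.2 s.
3. the cap is pressed down on its spring (value of joint plug above 0.004 m and contact force between the fingers and cap above 0.5 N), for 0.1 s.
4. the cap is off and held above the bottle (z of cap_mid in the frame of bottle_mouth between 0.05 and 0.25 m and horizontal distance between cap_mid and bottle_mouth below 0.045 m and angle between cap_mid's own z axis and vertical below 0.3 rad and contact force between the fingers and cap above 1 N and contact force between cap and bottle below 0.2 N), for 0.2 s.
At the end, for the whole second after the job is handed in: Limes in the pot (within 100 mm of its axis, below 92 mm); tray upright (0.1 rad) on the table, let go; cap gripped (over 1 N), off bottle and tray, still, upright within 0.3 rad, within 45 mm of the bottle's axis, its centre 50 to 250 mm above the mouth. Ends holding (all of step 1 and all of step 2 and all of step 4 and linear speed of each of cap, tray below 0.05 m/s and contact force between cap and tray below 0.2 N and contact force between the arm and bottle below 0.5 N); the arm keeps its last pose, push and grip.
It fails at once if a finger touches a lime (contact force between the fingers and lime_a above 0.5 N or contact force between the fingers and lime_b above 0.5 N or contact force between the fingers and lime_c above 0.5 N).
It fails at once if a bystander (ramekin, shaker, timer) is moved more than 30 mm (distance of any of ramekin, shaker, timer from where it was at the start of the episode above 0.03 m).
It fails at once if the pot is moved more than 50 mm (distance of pot_floor from where it was at the start of the episode above 0.05 m).
It also fails if it takes over 72 s, if anything falls off the work surface, if the arm or the gripper's body presses on something with over 40 N, if the wrist force passes 120 N, or if a joint passes its speed limit or range.

## Working session

There is one attempt and no reset: what is moved stays moved. The work goes in short steps, Python scripts to look and compute and a tool call to move; the robot and the scene stay as the last step left them, time stands still between calls to the robot, and variables do not carry over. Pictures are saved under pics/ and viewed, at most 10 in all, crops included, and the job is handed in when it is done.

Besides the shell and the picture viewer there is one more tool, called by a JSON object that holds its "name" and its "arguments". move_arm: Moves the arm, as the interface text tells. Its arguments: {"type":"object","properties":{"increments":{"type":"array"},"force":{"type":"number"}},"required":["increments"]}

```bash
mkdir -p pics
cat > h.py <<'E'
import numpy as np, cv2
from station import arm
from scipy.spatial.transform import Rotation as R
def rot(s): return R.from_euler('xyz', s['ee_rot'])
def pix(cam, p):
    c=arm.camera_info(cam); K=np.array(c['K']); T=np.linalg.inv(np.array(c['extrinsics']))
    q=K@(T[:3,:3]@np.array(p)+T[:3,3]); return q[:2]/q[2]
def ray(cam,u,v):
    c=arm.camera_info(cam); K=np.array(c['K']); T=np.array(c['extrinsics'])
    return T[:3,3], T[:3,:3]@np.linalg.solve(K,[u,v,1.])
def tri(r1,r2):
    (o1,d1),(o2,d2)=r1,r2
    A=np.c_[d1,-d2]; s=np.linalg.lstsq(A,o2-o1,rcond=None)[0]
    a,b=o1+s[0]*d1,o2+s[1]*d2; return (a+b)/2, np.linalg.norm(a-b)
E
python3 - <<'E'
from h import *
np.set_printoptions(precision=4,suppress=True)
s=arm.get_state(); print({k:np.round(v,3) for k,v in s.items()})
for c in ['scene','top']:
    im=arm.grab_frame(c); cv2.imwrite(f'pics/{c}0.png',im)
    for n in ['tray_grip','tray_lip','tray','pot_floor','cap_mid','bottle_mouth','bottle','ramekin','shaker','timer','lime_a_center']:
        print(c,n,[(np.round(d['position'],3).tolist(),round(float(d['score']),2)) for d in arm.pinpoint(c,n)][:4])
    i=arm.camera_info(c); print(np.array(i['extrinsics'])); 
print(rot(s).as_matrix())
E
```

```text
{'t': np.float64(0.0), 'q': array([ 1.549,  0.359,  0.011, -0.   , -1.224, -0.288]), 'qd': array([ 0.001, -0.001, -0.001, -0.   , -0.   ,  0.001]), 'joint_efforts': array([ -0.001, -58.271,  29.305,   6.997,   0.007,  -0.   ]), 'eef_pos': array([0.206, 0.642, 0.291]), 'ee_rot': array([ 3.14, -0.  , -0.31]), 'force': array([-0.813, -0.531, -0.029]), 'moment': array([-0.008,  0.041,  0.009]), 'gripper_force': np.float64(0.0), 'width': np.float64(0.087)}
scene tray_grip [([0.487, 0.343, 0.116], 0.57)]
scene tray_lip [([0.465, -0.265, 0.155], 0.51)]
scene tray [([0.487, 0.345, -0.001], 0.56), ([0.443, -0.503, 0.0], 0.37)]
scene pot_floor [([0.426, -0.047, 0.004], 0.62)]
scene cap_mid [([0.464, -0.263, 0.145], 0.7)]
scene bottle_mouth [([0.467, -0.266, 0.155], 0.96)]
scene bottle [([0.47, -0.266, 0.001], 0.67)]
scene ramekin [([0.531, 0.528, -0.002], 0.81)]
scene shaker [([0.582, -0.137, -0.001], 0.61)]
scene timer [([0.444, -0.508, -0.001], 0.81)]
scene lime_a_center [([0.513, 0.391, 0.036], 0.47)]
[[-0.8834 -0.2935  0.3653 -0.1218]
 [-0.4686  0.5587 -0.6843  1.1003]
 [-0.0032 -0.7757 -0
[... 199 characters left out ...]
 -0.002], 0.56)]
top pot_floor [([0.432, -0.046, 0.001], 0.66)]
top cap_mid [([0.47, -0.262, 0.138], 0.66)]
top bottle_mouth [([0.468, -0.268, 0.159], 0.75), ([0.533, 0.528, -0.002], 0.5)]
top bottle [([0.468, -0.263, 0.005], 0.81)]
top ramekin [([0.532, 0.53, -0.003], 0.62)]
top shaker [([0.579, -0.136, -0.002], 0.54), ([0.487, 0.344, 0.026], 0.19)]
top timer [([0.447, -0.506, -0.001], 0.7)]
top lime_a_center [([0.471, -0.262, 0.142], 0.64), ([0.512, 0.393, 0.036], 0.56)]
[[ 0.0056 -0.9913  0.1314  0.2966]
 [-1.     -0.0052  0.0035 -0.0064]
 [-0.0028 -0.1315 -0.9913  1.3899]
 [ 0.      0.      0.      1.    ]]
[[ 0.9524 -0.305  -0.0004]
 [-0.305  -0.9523 -0.0016]
 [ 0.0001  0.0016 -1.    ]]
```

View pics/top0.png

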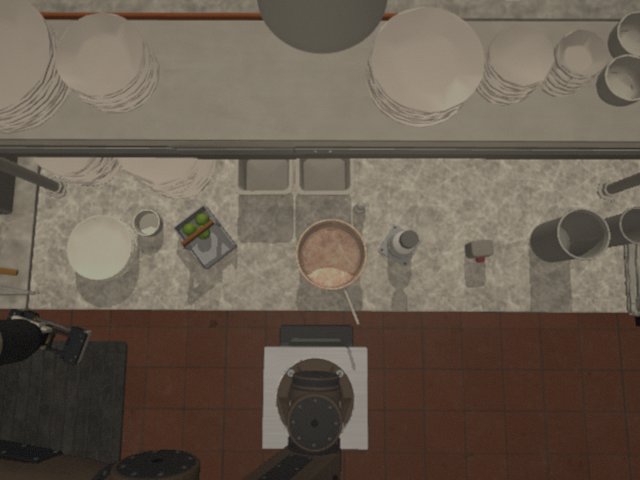

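View pics/scene0.png

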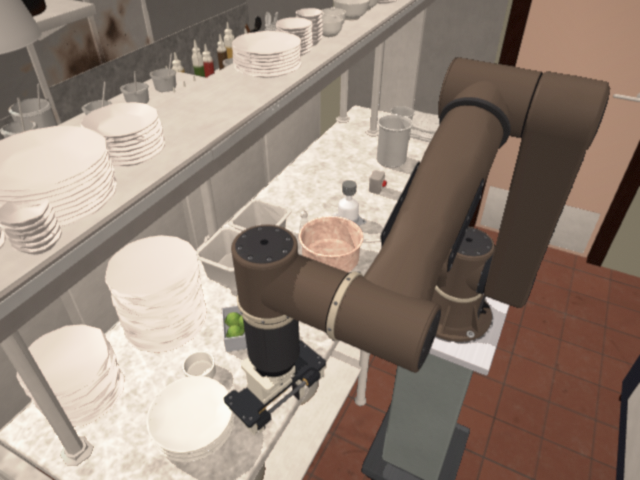

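The top view shows the tray at about (205,240), with its bar running from (180,243) to (214,222). The pot is at (331,256), the cap at (408,239) and the timer at (480,250). In the scene view the hand is at (275,380), hanging free near the table's front edge.

The rows offer no tilt, only shifts and a twist. I'll therefore test in free space what the arm does with its orientation at the edge of its reach.

{"name": "move_arm", "arguments": {"increments": [{"dy": -0.04},{"dy": -0.04},{"dy": -0.04},{"dy": -0.04},{"dy": -0.04},{"dy": -0.04},{"dy": -0.04},{"dy": -0.04}]}}

```text
$.increments[0]: bad value
```

Run:
```python
from h import *
np.set_printoptions(precision=3,suppress=True)
s=arm.get_state(); print(s['t'],s['q'],s['eef_pos'],s['ee_rot'],s['qd'])
```

```text
1.2 [ 1.549  0.359  0.012  0.    -1.224 -0.288] [0.206 0.643 0.292] [ 3.142 -0.    -0.31 ] [ 0.002  0.001 -0.     0.     0.002  0.   ]
```

{"name": "move_arm", "arguments": {"increments": [{"jaw": 1,"dx": 0,"dy": -0.04,"dz": 0,"twist": 0},{"jaw": 1,"dx": 0,"dy": -0.04,"dz": 0,"twist": 0},{"jaw": 1,"dx": 0,"dy": -0.04,"dz": 0,"twist": 0},{"jaw": 1,"dx": 0,"dy": -0.04,"dz": 0,"twist": 0},{"jaw": 1,"dx": 0,"dy": -0.04,"dz": 0,"twist": 0},{"jaw": 1,"dx": 0,"dy": -0.04,"dz": 0,"twist": 0},{"jaw": 1,"dx": 0,"dy": -0.04,"dz": 0,"twist": 0},{"jaw": 1,"dx": 0,"dy": -0.04,"dz": 0,"twist": 0}]}}

```text
t: 1.87
eef_pos: [0.2973, 0.9297, 0.2919]
ee_rot: [3.141, -0.0, -0.31]
force: [0.8, 2.4, 1.3]
width: 0.0877
gripper_force: 0.0
```

Run:
```python
from h import *
np.set_printoptions(precision=3,suppress=True)
s=arm.get_state(); print(s['t'],s['q'],s['eef_pos'],s['ee_rot'],s['qd'])
```

```text
1.8667 [ 1.459  0.978  1.129 -0.    -1.723 -0.198] [0.297 0.93  0.292] [ 3.141 -0.    -0.31 ] [-0.05   1.016  2.119  0.001 -1.1    0.052]
```

{"name": "move_arm", "arguments": {"increments": [{"jaw": 1,"dx": 0,"dy": -0.04,"dz": 0,"twist": 0},{"jaw": 1,"dx": 0,"dy": -0.04,"dz": 0,"twist": 0},{"jaw": 1,"dx": 0,"dy": -0.04,"dz": 0,"twist": 0},{"jaw": 1,"dx": 0,"dy": -0.04,"dz": 0,"twist": 0}]}}

```text
t: 2.2
eef_pos: [0.3144, 0.9855, 0.2571]
ee_rot: [-3.045, -0.011, -0.31]
force: [-0.8, 0.3, 1.2]
width: 0.0876
gripper_force: 0.0
```

Run:
```python
from h import *
np.set_printoptions(precision=3,suppress=True)
s=arm.get_state(); print(s['t'],s['q'],s['eef_pos'],s['ee_rot'],s['qd'])
```

```text
2.2 [ 1.457  1.078  1.249  0.03  -1.65  -0.193] [0.314 0.985 0.257] [-3.045 -0.011 -0.31 ] [0.005 0.081 0.025 0.103 0.439 0.004]
```

The arm does tilt outward at the reach limit. Next I'll check whether the tilt grows and is kept when it comes back in.

{"name": "move_arm", "arguments": {"increments": [{"jaw": 1,"dx": 0,"dy": -0.04,"dz": 0,"twist": 0},{"jaw": 1,"dx": 0,"dy": -0.04,"dz": 0,"twist": 0},{"jaw": 1,"dx": 0,"dy": -0.04,"dz": 0,"twist": 0},{"jaw": 1,"dx": 0,"dy": -0.04,"dz": 0,"twist": 0}]}}

```text
t: 2.53
eef_pos: [0.3273, 1.0283, 0.2435]
ee_rot: [-2.927, -0.021, -0.312]
force: [0.2, 0.2, 0.9]
width: 0.088
gripper_force: 0.0
```

{"name": "move_arm", "arguments": {"increments": [{"jaw": 1,"dx": 0,"dy": 0.04,"dz": 0,"twist": 0},{"jaw": 1,"dx": 0,"dy": 0.04,"dz": 0,"twist": 0},{"jaw": 1,"dx": 0,"dy": 0.04,"dz": 0,"twist": 0}]}}

```text
t: 2.78
eef_pos: [0.3039, 0.9583, 0.2248]
ee_rot: [-2.93, -0.022, -0.312]
force: [0.2, 1.3, 1.3]
width: 0.0875
gripper_force: 0.0
```

Run:
```python
from h import *
np.set_printoptions(precision=3,suppress=True)
s=arm.get_state(); print(s['t'],s['q'],s['eef_pos'],s['ee_rot'],s['qd'])
```

```text
2.7833 [ 1.476  0.87   0.718  0.071 -1.217 -0.233] [0.304 0.958 0.225] [-2.93  -0.022 -0.312] [ 0.094 -0.998 -2.118  0.054  1.159 -0.177]
```

Tilt accumulates at the limit and is kept afterwards, so I can steer it. Now I'll test the inner limit, which should also undo the tilt.

{"name": "move_arm", "arguments": {"increments": [{"jaw": 1,"dx": 0,"dy": 0.04,"dz": -0.015,"twist": 0},{"jaw": 1,"dx": 0,"dy": 0.04,"dz": -0.015,"twist": 0},{"jaw": 1,"dx": 0,"dy": 0.04,"dz": -0.015,"twist": 0},{"jaw": 1,"dx": 0,"dy": 0.04,"dz": -0.015,"twist": 0},{"jaw": 1,"dx": 0,"dy": 0.04,"dz": -0.015,"twist": 0},{"jaw": 1,"dx": 0,"dy": 0.04,"dz": -0.015,"twist": 0},{"jaw": 1,"dx": 0,"dy": 0.04,"dz": -0.015,"twist": 0},{"jaw": 1,"dx": 0,"dy": 0.04,"dz": -0.015,"twist": 0},{"jaw": 1,"dx": 0,"dy": 0.04,"dz": -0.015,"twist": 0},{"jaw": 1,"dx": 0,"dy": 0.04,"dz": -0.015,"twist": 0},{"jaw": 1,"dx": 0,"dy": 0.04,"dz": -0.015,"twist": 0},{"jaw": 1,"dx": 0,"dy": 0.04,"dz": -0.015,"twist": 0}]}}

```text
t: 3.78
eef_pos: [0.1502, 0.4865, 0.3013]
ee_rot: [-2.926, -0.021, -0.313]
force: [-0.1, 0.1, 0.8]
width: 0.0876
gripper_force: 0.0
```

{"name": "move_arm", "arguments": {"increments": [{"jaw": 1,"dx": 0,"dy": 0.04,"dz": -0.01,"twist": 0},{"jaw": 1,"dx": 0,"dy": 0.04,"dz": -0.01,"twist": 0},{"jaw": 1,"dx": 0,"dy": 0.04,"dz": -0.01,"twist": 0}]}}

```text
t: 4.03
eef_pos: [0.1126, 0.3691, 0.3048]
ee_rot: [-2.926, -0.021, -0.314]
force: [-2.0, -1.6, 0.8]
width: 0.0876
gripper_force: 0.0
```

```bash
cat > st.py <<'E'
from h import *
np.set_printoptions(precision=3,suppress=True)
s=arm.get_state(); m=rot(s).as_matrix(); p=s['eef_pos']
print(round(s['t'],2),'q',s['q'],'p',p,'r,az',np.hypot(*p[:2]).round(3),np.degrees(np.arctan2(p[1],p[0])).round(1),'\n',m)
E
python3 st.py
python3 - <<'E'
from h import *
# shelf front edge at top-row ~150: positions at several heights
for z in (.3,.4,.5,.6):
    o,d=ray('top',320,152); print(z,(o+d*(z-o[2])/d[2]).round(3))
E
```

```text
4.03 q [ 1.93  -0.3   -0.733  0.18  -0.988 -0.759] p [0.113 0.369 0.305] r,az 0.386 73.0 
 [[ 0.951 -0.297  0.085]
 [-0.308 -0.931  0.197]
 [ 0.021 -0.214 -0.977]]
0.3 [ 0.669 -0.012  0.3  ]
0.4 [ 0.635 -0.011  0.4  ]
0.5 [ 0.601 -0.011  0.5  ]
0.6 [ 0.567 -0.01   0.6  ]
```

{"name": "move_arm", "arguments": {"increments": [{"jaw": 1,"dx": 0,"dy": 0.04,"dz": -0.01,"twist": 0},{"jaw": 1,"dx": 0,"dy": 0.04,"dz": -0.01,"twist": 0},{"jaw": 1,"dx": 0,"dy": 0.04,"dz": -0.01,"twist": 0}]}}

```text
t: 4.28
eef_pos: [0.0805, 0.2769, 0.3094]
ee_rot: [-2.928, -0.019, -0.315]
force: [-2.7, -1.2, 0.8]
width: 0.0878
gripper_force: 0.0
```

```bash
python3 st.py
```

```text
4.28 q [ 2.327 -0.598 -0.859  0.209 -1.23  -1.131] p [0.08  0.277 0.309] r,az 0.288 73.8 
 [[ 0.951 -0.298  0.084]
 [-0.309 -0.931  0.196]
 [ 0.019 -0.212 -0.977]]
```

Limit pushing gives tilt toward whatever azimuth the tool is at. That suggests this plan:
1. Grip the tray with the tool vertical.
2. Tilt it front-up at the left reach limit, so the limes stay at the rear.
3. Go over the pot and twist about 180° so the front becomes the low side, then pour.
4. Cancel the tilt at the right reach limit.

To plan the twist I'll fit a kinematic model to the poses recorded so far.

```bash
cat > kin.py <<'E'
import numpy as np, json
from scipy.spatial.transform import Rotation as R
from scipy.optimize import least_squares
# model: base yaw, shoulder (a1,off,h), upper arm (x2,z2), forearm (x3,z3), roll q4 about axis in-plane angle g, wrist, tool
def fk(P,q):
    a1,off,h,x2,z2,x3,z3,g,x5,z5,lt,c6,c5,yo=P
    M=R.from_euler('z',q[0]+0); p=M.apply([a1,off,h])
    M=M*R.from_euler('y',q[1]); p=p+M.apply([x2,0,z2])
    M=M*R.from_euler('y',-q[2]); p=p+M.apply([x3,0,z3])
    ax=np.array([np.cos(g),0,np.sin(g)])
    M=M*R.from_rotvec(ax*q[3]); 
    M=M*R.from_euler('y',-q[4]+c5); p=p+M.apply([x5,yo,z5])
    M=M*R.from_euler('z',q[5]+c6); p=p+M.apply([0,0,lt])
    return p,M
S=[([1.549,.359,.012,0,-1.224,-.288],[.206,.643,.292],[3.142,0,-.31]),
([1.459,.978,1.129,0,-1.723,-.198],[.297,.930,.292],[3.141,0,-.31]),
([1.457,1.078,1.249,.03,-1.65,-.193],[.314,.985,.257],[-3.045,-.011,-.31]),
([1.476,.87,.718,.071,-1.217,-.233],[.304,.958,.225],[-2.93,-.022,-.312]),
([1.93,-.3,-.733,.18,-.988,-.759],[.113,.369,.305],[-2.926,-.021,-.314]),
([2.327,-.598,-.859,.209,-1.23,-1.131],[.080,.277,.309],[-2.928,-.019,-.315])]
try: S+=[tuple(x) for x in json.load(open('samples.json'))]
except Exception: pass
def res(P,sg=1):
    e=[]
    for q,p,r in S:
        pp,M=fk(P,q); e+=list((pp-p)*3)+list((M.inv()*R.from_euler('xyz',r)).as_rotvec())
    return np.r_[e, 1e-4*np.array(P)]
def fit():
    best=None
    rng=np.random.default_rng(0)
    for k in range(60):
        P0=np.r_[rng.normal(0,.3,7),rng.uniform(-3,3),rng.normal(0,.2,3),rng.uniform(-3,3,1),rng.choice([0,1.57,-1.57,3.1]),0]
        s=least_squares(res,P0,max_nfev=300)
        if best is None or s.cost<best.cost: best=s
    return best
if __name__=='__main__':
    b=fit(); print(b.cost,np.round(b.x,4)); print(np.abs(b.fun[:-14]).max()); np.save('P.npy',b.x)
E
python3 kin.py
```

```text
1.1157634495405933 [-0.2989 -0.6222 -0.0129  0.0364  0.6582  0.5254  0.0329 -1.3124 -0.1722
  0.0623  0.0931 -0.7498  1.5411  0.4277]
1.1575492956185633
```

```bash
sed -i "s/q\[5\]+c6/-q[5]+c6/; s/ax\*q\[3\]/ax*q[3]*SG/" kin.py; sed -i "s/^def fk/SG=1\ndef fk/" kin.py; sed -i "s/rng.choice(\[0,1.57,-1.57,3.1\])/1.57/" kin.py; time python3 kin.py
```

```text
6.743428155645465e-06 [ 3.4000e-03  1.0000e-03  1.9800e-01 -8.0000e-04  6.0090e-01  4.6180e-01
 -8.0000e-04 -3.1380e+00  6.0000e-04  1.5540e-01  1.5550e-01 -1.5712e+00
  1.5705e+00 -1.9260e-01]
0.00207709364244002
real	0m9.433s
user	0m9.989s
sys	0m0.117s
```

The model fits to about 2 mm. Next I'll check joint margins for the candidate plans: which side to tilt toward, which grasp flip, and which twist direction.

```bash
cat > plan.py <<'E'
from kin import *
P=np.load('P.npy')
lo=np.array([-3.07,-1.43,-1.02,-3.03,-3.05,-3.03]); hi=np.array([3.07,2.12,1.25,1.67,0,3.03])
def ik(p,M,q0):
    f=lambda q:(lambda a:np.r_[(a[0]-p)*3,(a[1].inv()*M).as_rotvec()])(fk(P,q))
    s=least_squares(f,np.clip(q0,lo+.01,hi-.01),bounds=(lo,hi)); return s.x,np.abs(s.fun).max()
def tool(phi,tilt,front,flip):
    """tool rotation: fingers tilted outward 'tilt' toward azimuth phi; front = azimuth (about tool axis, before tilt) of the tray front; tool y = flip*front"""
    R0=R.from_matrix(np.c_[np.cross([np.cos(front)*flip,np.sin(front)*flip,0],[0,0,-1]),[np.cos(front)*flip,np.sin(front)*flip,0],[0,0,-1]])
    ax=np.array([np.sin(phi),-np.cos(phi),0]) # turns -z toward phi
    return R.from_rotvec(-ax*-tilt*1.0)*R0 if False else R.from_rotvec(ax*-1*-tilt*-1)*R0
if __name__=='__main__':
    D=np.radians
    print(tool(D(90),D(50),0,1).as_matrix()[:,2].round(2))
    bar=np.array([.486,.344,.116]); pot=np.array([.429,-.047,0])
    q00=np.array([1.2,.2,-.2,0,-1.2,0])
    for phi in (75,90,105,-60,-75,-90,-105):
      for flip in (1,-1):
        for tw in (1,-1):
          out=[];q=q00;ok=0;qs=[]
          f0=D(218); 
          d=(D(phi)-f0); 
          for wrap in (0,2*np.pi,-2*np.pi,4*np.pi):
            dd=d+wrap
            if abs(dd)>5: continue
            q=q00;worst=0;qs=[]
            def go(b,ph,tilt,fr):
                global q,worst
                M=tool(D(ph),D(tilt),fr,flip); q,e=ik(np.array(b)-.047*M.as_matrix()[:,2],M,q); worst=max(worst,e); qs.append(q)
            go(bar,phi,0,f0)
            go(bar+[-.05,0,.15],phi,0,f0)
            rad=lambda r,z:[r*np.cos(D(phi)),r*np.sin(D(phi)),z]
            for k in np.linspace(0,1,8): go((1-k)*(bar+[-.05,0,.15])+k*np.array(rad(.9,.25)),phi,0,f0+k*dd)
            for t in (15,30,50): go(rad(.9,.25),phi,t,f0+dd)
            for k in np.linspace(0,1,8): go((1-k)*np.array(rad(.9,.25))+k*(pot+[0,0,.3]),phi,50,f0+dd)
            for k in np.linspace(0,1,10): go(pot+[0,0,.24],phi,50,f0+dd+tw*np.pi*k)
            Q=np.array(qs); print(phi,flip,tw,round(np.degrees(dd)),'err',round(worst,3),'margin',np.minimum(Q-lo,hi-Q).min(0).round(2),'step',np.abs(np.diff(Q,axis=0)).max().round(2))
E
python3 plan.py
```

```text
[ 0.   -0.77 -0.64]
75 1 1 -143 err 0.317 margin [1.55 0.95 0.   1.24 0.54 0.  ] step 0.53
75 1 1 217 err 1.413 margin [1.55 0.   0.   0.   0.   0.  ] step 3.94
75 1 -1 -143 err 1.081 margin [1.55 0.95 0.   0.02 0.   0.  ] step 2.85
75 1 -1 217 err 0.322 margin [1.55 0.99 0.   1.14 0.52 0.  ] step 0.54
75 -1 1 -143 err 0.315 margin [1.55 0.99 0.   1.14 0.52 0.  ] step 0.54
75 -1 1 217 err 1.539 margin [1.56 0.   0.   0.   0.   0.  ] step 3.88
75 -1 -1 -143 err 0.315 margin [1.55 0.99 0.   1.24 0.52 0.17] step 0.54
75 -1 -1 217 err 1.539 margin [1.56 0.   0.   0.   0.   0.  ] step 3.88
90 1 1 -128 err 0.301 margin [1.28 0.95 0.   1.11 0.52 0.  ] step 0.66
90 1 1 232 err 1.68 margin [1.28 0.   0.   0.24 0.   0.  ] step 2.99
90 1 -1 -128 err 0.945 margin [1.28 0.95 0.   0.07 0.   0.  ] step 3.0
90 1 -1 232 err 0.322 margin [1.28 0.99 0.   0.94 0.51 0.  ] step 0.64
90 -1 1 -128 err 0.322 margin [1.28 0.99 0.   0.94 0.51 0.  ] step 0.64
90 -1 1 232 err 1.402 margin [1.3 0.  0.  0.  0.  0. ] step 3.84
90 -1 -1 -128 err 0.322 margin [1.28 0.99 0.   1.11 0.51 0.17] step 0.64
90 -1 -1 232 err
[... 1360 characters left out ...]
r 0.934 margin [0.   0.   0.05 1.04 0.   0.  ] step 1.33
-75 -1 -1 67 err 0.734 margin [0.83 0.   0.05 1.34 0.   0.  ] step 1.33
-90 1 1 52 err 0.565 margin [1.11 0.   0.   1.28 0.53 0.  ] step 1.19
-90 1 -1 52 err 0.322 margin [1.69 0.99 0.   1.67 0.53 0.1 ] step 0.76
-90 -1 1 52 err 0.963 margin [0.   0.   0.05 1.23 0.   0.  ] step 1.04
-90 -1 -1 52 err 0.713 margin [0.98 0.   0.05 1.26 0.   0.  ] step 1.04
-105 1 1 37 err 0.466 margin [1.29 0.   0.   1.2  0.48 0.  ] step 1.05
-105 1 -1 37 err 0.315 margin [1.43 0.85 0.   1.67 0.51 0.1 ] step 1.05
-105 -1 1 37 err 0.876 margin [0.   0.   0.   1.04 0.   0.  ] step 0.88
-105 -1 -1 37 err 0.643 margin [1.13 0.   0.05 1.17 0.   0.  ] step 0.66
```

```bash
sed -i "s/R.from_rotvec(-ax\*-tilt\*1.0)\*R0 if False else R.from_rotvec(ax\*-1\*-tilt\*-1)\*R0/R.from_rotvec(ax*tilt)*R0/; s/rad(.9,.25)/rad(.85,.25)/g" plan.py; sed -i "s/            Q=np.array(qs); print/            Q=np.array(qs)\n            if worst<.3: print/" plan.py; python3 plan.py
```

```text
[ 0.    0.77 -0.64]
75 1 1 -143 err 0.244 margin [1.56 1.15 0.19 1.67 0.02 0.  ] step 0.94
75 1 -1 217 err 0.295 margin [1.06 0.   0.   1.11 0.   0.  ] step 1.08
75 -1 -1 -143 err 0.141 margin [1.48 1.15 0.1  1.37 0.   0.17] step 1.18
90 1 1 -128 err 0.244 margin [1.3  1.1  0.13 1.67 0.01 0.  ] step 1.12
90 -1 -1 -128 err 0.141 margin [1.22 1.1  0.   1.37 0.   0.17] step 1.45
-60 1 -1 82 err 0.176 margin [2.05 1.23 0.   0.   0.04 0.12] step 1.37
-60 -1 1 -278 err 0.176 margin [2.05 1.23 0.   0.   0.04 0.17] step 1.37
-75 1 -1 67 err 0.177 margin [1.86 1.24 0.   0.   0.04 0.12] step 1.37
-90 1 1 52 err 0.236 margin [1.61 1.07 0.   0.   0.04 0.  ] step 1.37
-90 1 -1 52 err 0.177 margin [1.61 1.07 0.   0.   0.04 0.12] step 1.37
-105 1 1 37 err 0.266 margin [1.35 0.8  0.   0.   0.04 0.  ] step 1.37
-105 1 -1 37 err 0.178 margin [1.35 0.8  0.   0.   0.04 0.12] step 1.37
```

```bash
cat > p2.py <<'E'
from plan import *
np.set_printoptions(precision=2,suppress=True)
D=np.radians
bar=np.array([.486,.344,.116]); pot=np.array([.429,-.047,0])
for phi,flip,tw,dd in ((75,-1,-1,-143),(75,1,1,-143)):
  q=np.array([1.2,.2,-.2,0,-1.2,0]); f0=D(218)
  print(phi,flip,tw)
  def go(l,b,ph,t,f):
    global q
    M=tool(D(ph),D(t),D(f),flip); q,e=ik(np.array(b)-.047*M.as_matrix()[:,2],M,q); print(l,q,'e',e.round(3))
  rad=lambda r,z:np.array([r*np.cos(D(phi)),r*np.sin(D(phi)),z])
  go('grasp',bar,phi,0,218); go('lift',bar+[-.05,0,.15],phi,0,218)
  go('side',rad(.85,.25),phi,0,218+dd)
  for t in (20,40,50): go('tilt%d'%t,rad(.85,.25),phi,t,218+dd)
  for k in (.33,.66,1): go('mv',(1-k)*rad(.85,.25)+k*(pot+[0,0,.3]),phi,50,218+dd)
  for a in range(0,181,30): go('tw%d'%a,pot+[0,0,.24],phi,50,218+dd+tw*a)
E
python3 p2.py
```

```text
75 -1 -1
grasp [ 0.94  0.34 -0.33  0.   -0.89  2.86] e 0.0
lift [ 1.02  0.15 -0.22  0.   -1.2   2.78] e 0.0
side [ 1.54  0.66  0.52  0.   -1.43 -0.23] e 0.0
tilt20 [ 1.57  0.45  0.07  0.12 -0.85 -0.33] e 0.0
tilt40 [ 1.32  0.31 -0.58  1.53 -0.   -1.54] e 0.018
tilt50 [ 1.52  0.32 -0.41  0.3  -0.04 -0.44] e 0.141
mv [ 1.38 -0.08 -0.78 -0.01 -0.   -0.04] e 0.058
mv [ 0.37 -0.25 -0.52 -0.89 -0.92  1.36] e 0.0
mv [-0.45  0.09 -0.19 -0.85 -1.53  1.9 ] e 0.0
tw0 [-0.45  0.16 -0.26 -0.86 -1.44  2.01] e 0.0
tw30 [-0.45  0.16 -0.26 -0.86 -1.44  1.48] e 0.0
tw60 [-0.45  0.16 -0.26 -0.86 -1.44  0.96] e 0.0
tw90 [-0.45  0.16 -0.26 -0.86 -1.44  0.44] e 0.0
tw120 [-0.45  0.16 -0.26 -0.86 -1.44 -0.09] e 0.0
tw150 [-0.45  0.16 -0.26 -0.86 -1.44 -0.61] e 0.0
tw180 [-0.45  0.16 -0.26 -0.86 -1.44 -1.13] e 0.0
75 1 1
grasp [ 0.94  0.34 -0.33 -0.   -0.89 -0.28] e 0.0
lift [ 1.02  0.15 -0.22  0.   -1.2  -0.36] e 0.0
side [ 1.45  0.66  0.55 -0.12 -1.43 -3.03] e 0.244
tilt20 [ 1.46  0.47  0.18 -0.17 -0.91 -3.03] e 0.184
tilt40 [ 1.48  0.35 -0.14 -0.21 -0.35 -3.03] e 0.188
tilt50 [ 1.51  0.33 -0.28 -0.23 -0.05 -3.03] e 0.172
mv [ 1.38 -0.08 -0.73 -0.15 -0.04 -3.03] e 0.059
mv [ 0.37 -0.25 -0.52 -0.89 -0.92 -1.78] e 0.0
mv [-0.45  0.09 -0.19 -0.85 -1.53 -1.24] e 0.0
tw0 [-0.45  0.16 -0.26 -0.86 -1.44 -1.13] e 0.0
tw30 [-0.45  0.16 -0.26 -0.86 -1.44 -0.61] e 0.0
tw60 [-0.45  0.16 -0.26 -0.86 -1.44 -0.09] e 0.0
tw90 [-0.45  0.16 -0.26 -0.86 -1.44  0.44] e 0.0
tw120 [-0.45  0.16 -0.26 -0.86 -1.44  0.96] e 0.0
tw150 [-0.45  0.16 -0.26 -0.86 -1.44  1.48] e 0.0
tw180 [-0.45  0.16 -0.26 -0.86 -1.44  2.01] e 0.0
```

```bash
cat > p3.py <<'E'
from plan import *
np.set_printoptions(precision=2,suppress=True)
D=np.radians
pot=np.array([.429,-.047,0])
for T in (45,52):
 for phi in (75,90,105):
  for zt in (.25,.4,.55,.7):
   q=np.array([1.5,1.1,1.2,0,-.7,-.3]); out=[];pts=[]
   a=np.array([np.cos(D(phi)),np.sin(D(phi)),0])*1.02+[0,0,.2]; b=pot+[-.0,0,.3]
   for k in np.linspace(0,1,12):
    p=(1-k)*a+k*b; p[2]=.2+(zt-.2)*min(1,k/.25) if k<.75 else b[2]+(zt-b[2])*(1-k)/.25
    M=tool(D(phi),D(T),D(phi),-1); q,e=ik(p-.047*M.as_matrix()[:,2],M,q); out.append((q[4].round(2),e.round(2)))
   print(T,phi,zt,' '.join(f'{x[0]:.2f}/{x[1]:.2f}' for x in out))
E
python3 p3.py
```

```text
45 75 0.25 -0.10/0.05 -0.08/0.05 -0.05/0.06 -0.03/0.05 -0.01/0.03 -0.11/0.00 -0.36/0.00 -0.61/0.00 -0.88/0.00 -1.12/0.00 -1.32/0.00 -1.48/0.00
45 75 0.4 -0.10/0.05 -0.07/0.03 -0.22/0.00 -0.38/0.00 -0.42/0.00 -0.49/0.00 -0.63/0.00 -0.82/0.00 -1.08/0.00 -1.28/0.00 -1.40/0.00 -1.48/0.00
45 75 0.55 -0.10/0.05 -0.22/0.00 -0.53/0.00 -0.75/0.00 -0.77/0.00 -0.83/0.00 -0.93/0.00 -1.09/0.00 -1.31/0.00 -1.44/0.00 -1.49/0.00 -1.48/0.00
45 75 0.7 -0.10/0.05 -0.39/0.00 -0.79/0.00 -1.09/0.00 -1.11/0.00 -1.15/0.00 -1.23/0.00 -1.36/0.00 -1.56/0.00 -1.61/0.00 -1.57/0.00 -1.48/0.00
45 90 0.25 -0.10/0.05 -0.08/0.06 -0.05/0.06 -0.03/0.05 -0.00/0.03 -0.14/0.00 -0.45/0.00 -0.77/0.00 -1.07/0.00 -1.30/0.00 -1.48/0.00 -1.62/0.00
45 90 0.4 -0.10/0.05 -0.07/0.03 -0.19/0.00 -0.37/0.00 -0.42/0.00 -0.53/0.00 -0.70/0.00 -0.97/0.00 -1.28/0.00 -1.47/0.00 -1.57/0.00 -1.62/0.00
45 90 0.55 -0.10/0.05 -0.20/0.00 -0.52/0.00 -0.74/0.00 -0.78/0.00 -0.86/0.00 -0.99/0.00 -1.22/0.00 -1.51/0.00 -1.65/0.00 -1.66/0.00 -1.62/0.00
45 90 0.7 -0.10/0.05 -0.38/0.00 -0.78/0.00 -1.09/0.00 -1.11/0.00 -1.18/0.00 -1.28/0.00 -1.48/0.00 -1.7
[... 1627 characters left out ...]
/0.13 -0.05/0.03 -0.55/0.00 -0.88/0.00 -0.92/0.00 -1.00/0.00 -1.15/0.00 -1.42/0.00 -1.76/0.00 -1.86/0.00 -1.81/0.00 -1.70/0.00
52 105 0.25 -0.04/0.13 -0.00/0.13 -0.00/0.10 -0.00/0.07 -0.01/0.04 -0.09/0.01 -0.64/0.00 -1.06/0.00 -1.34/0.00 -1.53/0.00 -1.68/0.00 -1.82/0.00
52 105 0.4 -0.04/0.13 -0.04/0.11 -0.03/0.06 -0.00/0.01 -0.16/0.00 -0.36/0.00 -0.70/0.00 -1.22/0.00 -1.57/0.00 -1.72/0.00 -1.78/0.00 -1.82/0.00
52 105 0.55 -0.04/0.13 -0.06/0.07 -0.21/0.00 -0.52/0.00 -0.60/0.00 -0.72/0.00 -0.94/0.00 -1.41/0.00 -1.79/0.00 -1.89/0.00 -1.87/0.00 -1.82/0.00
52 105 0.7 -0.04/0.13 -0.05/0.04 -0.54/0.00 -0.88/0.00 -0.93/0.00 -1.03/0.00 -1.20/0.00 -1.61/0.00 -2.00/0.00 -2.06/0.00 -1.96/0.00 -1.82/0.00
```

Tilting works well at z of about 0.55 and r of about 0.85–0.9. First I have to undo the present 0.21 rad tilt on the right-hand side, at azimuth about −113°.

{"name": "move_arm", "arguments": {"increments": [{"jaw": 1,"dx": 0.0276,"dy": -0.0044,"dz": -0.0105,"twist": 0},{"jaw": 1,"dx": 0.0276,"dy": -0.0044,"dz": -0.0105,"twist": 0},{"jaw": 1,"dx": 0.0276,"dy": -0.0044,"dz": -0.0105,"twist": 0},{"jaw": 1,"dx": 0.0276,"dy": -0.0044,"dz": -0.0105,"twist": 0},{"jaw": 1,"dx": 0.0276,"dy": -0.0044,"dz": -0.0105,"twist": 0},{"jaw": 1,"dx": 0.0276,"dy": -0.0044,"dz": -0.0105,"twist": 0},{"jaw": 1,"dx": 0.0276,"dy": -0.0044,"dz": -0.0105,"twist": 0},{"jaw": 1,"dx": 0.0276,"dy": -0.0044,"dz": -0.0105,"twist": 0},{"jaw": 1,"dx": 0.0276,"dy": -0.0044,"dz": -0.0105,"twist": 0},{"jaw": 1,"dx": 0.0276,"dy": -0.0044,"dz": -0.0105,"twist": 0},{"jaw": 1,"dx": 0.0276,"dy": -0.0044,"dz": -0.0105,"twist": 0},{"jaw": 1,"dx": 0.0276,"dy": -0.0044,"dz": -0.0105,"twist": 0}]}}

```text
t: 5.28
eef_pos: [0.393, 0.2034, 0.4488]
ee_rot: [-2.929, -0.021, -0.312]
force: [-0.7, 0.7, -0.7]
width: 0.0876
gripper_force: 0.0
```

{"name": "move_arm", "arguments": {"increments": [{"jaw": 1,"dx": 0.0117,"dy": 0.034,"dz": -0.0114,"twist": 0},{"jaw": 1,"dx": 0.0117,"dy": 0.034,"dz": -0.0114,"twist": 0},{"jaw": 1,"dx": 0.0117,"dy": 0.034,"dz": -0.0114,"twist": 0},{"jaw": 1,"dx": 0.0117,"dy": 0.034,"dz": -0.0114,"twist": 0},{"jaw": 1,"dx": 0.0117,"dy": 0.034,"dz": -0.0114,"twist": 0},{"jaw": 1,"dx": 0.0117,"dy": 0.034,"dz": -0.0114,"twist": 0},{"jaw": 1,"dx": 0.0117,"dy": 0.034,"dz": -0.0114,"twist": 0},{"jaw": 1,"dx": 0.0117,"dy": 0.034,"dz": -0.0114,"twist": 0},{"jaw": 1,"dx": 0.0117,"dy": 0.034,"dz": -0.0114,"twist": 0},{"jaw": 1,"dx": 0.0117,"dy": 0.034,"dz": -0.0114,"twist": 0},{"jaw": 1,"dx": 0.0117,"dy": 0.034,"dz": -0.0114,"twist": 0},{"jaw": 1,"dx": 0.0117,"dy": 0.034,"dz": -0.0114,"twist": 0}]}}

```text
t: 6.28
eef_pos: [0.3923, -0.2473, 0.4993]
ee_rot: [-2.929, -0.022, -0.312]
force: [0.9, 1.0, -0.1]
width: 0.0878
gripper_force: 0.0
```

{"name": "move_arm", "arguments": {"increments": [{"jaw": 1,"dx": -0.021,"dy": 0.034,"dz": -0.008,"twist": 0},{"jaw": 1,"dx": -0.021,"dy": 0.034,"dz": -0.008,"twist": 0},{"jaw": 1,"dx": -0.021,"dy": 0.034,"dz": -0.008,"twist": 0},{"jaw": 1,"dx": -0.021,"dy": 0.034,"dz": -0.008,"twist": 0},{"jaw": 1,"dx": -0.021,"dy": 0.034,"dz": -0.008,"twist": 0},{"jaw": 1,"dx": -0.021,"dy": 0.034,"dz": -0.008,"twist": 0},{"jaw": 1,"dx": -0.021,"dy": 0.034,"dz": -0.008,"twist": 0},{"jaw": 1,"dx": -0.021,"dy": 0.034,"dz": -0.008,"twist": 0},{"jaw": 1,"dx": -0.021,"dy": 0.034,"dz": -0.008,"twist": 0},{"jaw": 1,"dx": -0.021,"dy": 0.034,"dz": -0.008,"twist": 0},{"jaw": 1,"dx": -0.021,"dy": 0.034,"dz": -0.008,"twist": 0},{"jaw": 1,"dx": -0.021,"dy": 0.034,"dz": -0.008,"twist": 0}]}}

```text
t: 7.28
eef_pos: [0.0227, -0.5678, 0.5015]
ee_rot: [-2.93, -0.021, -0.312]
force: [1.6, -1.6, 0.2]
width: 0.0877
gripper_force: 0.0
```

```bash
python3 st.py
```

```text
7.28 q [-1.27   0.227  0.333 -0.144 -1.837  2.505] p [ 0.023 -0.568  0.502] r,az 0.568 -87.7 
 [[ 0.952 -0.295  0.084]
 [-0.306 -0.932  0.194]
 [ 0.021 -0.21  -0.977]]
```

{"name": "move_arm", "arguments": {"increments": [{"jaw": 1,"dx": 0,"dy": 0,"dz": 0,"twist": 0.12},{"jaw": 1,"dx": 0,"dy": 0,"dz": 0,"twist": 0.12},{"jaw": 1,"dx": 0,"dy": 0,"dz": 0,"twist": 0.12},{"jaw": 1,"dx": 0,"dy": 0,"dz": 0,"twist": 0.12},{"jaw": 1,"dx": 0,"dy": 0,"dz": 0,"twist": 0.12},{"jaw": 1,"dx": 0,"dy": 0,"dz": 0,"twist": 0.12}]}}

```text
t: 7.78
eef_pos: [0.0245, -0.567, 0.5014]
ee_rot: [-2.968, 0.124, -1.025]
force: [-0.8, 0.1, -1.0]
width: 0.0876
gripper_force: 0.0
```

{"name": "move_arm", "arguments": {"increments": [{"jaw": 1,"dx": 0.023,"dy": 0.0316,"dz": -0.0085,"twist": 0},{"jaw": 1,"dx": 0.023,"dy": 0.0316,"dz": -0.0085,"twist": 0},{"jaw": 1,"dx": 0.023,"dy": 0.0316,"dz": -0.0085,"twist": 0},{"jaw": 1,"dx": 0.023,"dy": 0.0316,"dz": -0.0085,"twist": 0},{"jaw": 1,"dx": 0.023,"dy": 0.0316,"dz": -0.0085,"twist": 0},{"jaw": 1,"dx": 0.023,"dy": 0.0316,"dz": -0.0085,"twist": 0},{"jaw": 1,"dx": 0.023,"dy": 0.0316,"dz": -0.0085,"twist": 0},{"jaw": 1,"dx": 0.023,"dy": 0.0316,"dz": -0.0085,"twist": 0},{"jaw": 1,"dx": 0.023,"dy": 0.0316,"dz": -0.0085,"twist": 0},{"jaw": 1,"dx": 0.023,"dy": 0.0316,"dz": -0.0085,"twist": 0},{"jaw": 1,"dx": 0.023,"dy": 0.0316,"dz": -0.0085,"twist": 0},{"jaw": 1,"dx": 0.023,"dy": 0.0316,"dz": -0.0085,"twist": 0}]}}

```text
t: 8.78
eef_pos: [-0.1421, -0.8777, 0.4321]
ee_rot: [-3.05, 0.043, -1.03]
force: [-0.2, 0.1, 0.3]
width: 0.0875
gripper_force: 0.0
```

```bash
python3 st.py
```

```text
8.78 q [-1.536  0.875  1.251 -0.066 -2.027  2.048] p [-0.142 -0.878  0.432] r,az 0.889 -99.2 
 [[ 0.515 -0.856  0.056]
 [-0.856 -0.51   0.083]
 [-0.043 -0.091 -0.995]]
```

{"name": "move_arm", "arguments": {"increments": [{"jaw": 1,"dx": 0.0168,"dy": 0.036,"dz": -0.004,"twist": 0},{"jaw": 1,"dx": 0.0168,"dy": 0.036,"dz": -0.004,"twist": 0},{"jaw": 1,"dx": 0.0168,"dy": 0.036,"dz": -0.004,"twist": 0}]}}

```text
t: 9.03
eef_pos: [-0.1948, -0.9085, 0.3976]
ee_rot: [-3.1, -0.002, -1.032]
force: [0.2, -0.4, -0.0]
width: 0.0873
gripper_force: 0.0
```

```bash
python3 st.py
```

```text
9.03 q [-1.587  0.917  1.25  -0.039 -1.925  2.112] p [-0.195 -0.909  0.398] r,az 0.929 -102.1 
 [[ 0.513 -0.858  0.037]
 [-0.858 -0.513  0.02 ]
 [ 0.002 -0.042 -0.999]]
```

{"name": "move_arm", "arguments": {"increments": [{"jaw": 1,"dx": -0.011,"dy": -0.038,"dz": -0.0007,"twist": 0},{"jaw": 1,"dx": -0.011,"dy": -0.038,"dz": -0.0007,"twist": 0},{"jaw": 1,"dx": -0.011,"dy": -0.038,"dz": -0.0007,"twist": 0},{"jaw": 1,"dx": -0.011,"dy": -0.038,"dz": -0.0007,"twist": 0},{"jaw": 1,"dx": -0.011,"dy": -0.038,"dz": -0.0007,"twist": 0},{"jaw": 1,"dx": -0.011,"dy": -0.038,"dz": -0.0007,"twist": 0},{"jaw": 1,"dx": -0.011,"dy": -0.038,"dz": -0.0007,"twist": 0},{"jaw": 1,"dx": -0.011,"dy": -0.038,"dz": -0.0007,"twist": 0},{"jaw": 1,"dx": -0.011,"dy": -0.038,"dz": -0.0007,"twist": 0},{"jaw": 1,"dx": -0.011,"dy": -0.038,"dz": -0.0007,"twist": 0},{"jaw": 1,"dx": -0.011,"dy": -0.038,"dz": -0.0007,"twist": 0},{"jaw": 1,"dx": -0.011,"dy": -0.038,"dz": -0.0007,"twist": 0}]}}

```text
t: 10.03
eef_pos: [0.1216, -0.5702, 0.4267]
ee_rot: [-3.1, -0.003, -1.032]
force: [1.7, -1.0, 0.2]
width: 0.0874
gripper_force: 0.0
```

{"name": "move_arm", "arguments": {"increments": [{"jaw": 1,"dx": -0.011,"dy": -0.038,"dz": -0.0007,"twist": 0},{"jaw": 1,"dx": -0.011,"dy": -0.038,"dz": -0.0007,"twist": 0},{"jaw": 1,"dx": -0.011,"dy": -0.038,"dz": -0.0007,"twist": 0},{"jaw": 1,"dx": -0.011,"dy": -0.038,"dz": -0.0007,"twist": 0},{"jaw": 1,"dx": -0.011,"dy": -0.038,"dz": -0.0007,"twist": 0},{"jaw": 1,"dx": -0.011,"dy": -0.038,"dz": -0.0007,"twist": 0},{"jaw": 1,"dx": -0.011,"dy": -0.038,"dz": -0.0007,"twist": 0},{"jaw": 1,"dx": -0.011,"dy": -0.038,"dz": -0.0007,"twist": 0},{"jaw": 1,"dx": -0.011,"dy": -0.038,"dz": -0.0007,"twist": 0},{"jaw": 1,"dx": -0.011,"dy": -0.03,"dz": -0.0007,"twist": 0}]}}

```text
t: 10.87
eef_pos: [0.3844, -0.285, 0.4493]
ee_rot: [-3.099, -0.003, -1.032]
force: [0.8, -0.3, -0.1]
width: 0.0877
gripper_force: 0.0
```

```bash
python3 st.py
python3 - <<'E'
from h import *
arm.grab_frame('wrist')
for n in ['pot_floor','cap_mid','bottle_mouth','bottle','shaker']:
    print(n,[(np.round(d['position'],3).tolist(),round(float(d['score']),2)) for d in arm.pinpoint('wrist',n)][:2])
E
```

```text
10.87 q [-0.246 -0.05  -0.121 -0.028 -1.468  0.787] p [ 0.384 -0.285  0.449] r,az 0.479 -36.5 
 [[ 0.513 -0.857  0.038]
 [-0.858 -0.513  0.019]
 [ 0.003 -0.043 -0.999]]
pot_floor [([0.428, -0.047, 0.005], 0.91)]
cap_mid [([0.47, -0.262, 0.147], 0.71)]
bottle_mouth []
bottle [([0.467, -0.263, -0.0], 0.7)]
shaker [([0.583, -0.142, -0.0], 0.65)]
```

{"name": "move_arm", "arguments": {"increments": [{"jaw": 1,"dx": -0.0303,"dy": -0.024,"dz": 0.009,"twist": 0},{"jaw": 1,"dx": -0.0303,"dy": -0.024,"dz": 0.009,"twist": 0},{"jaw": 1,"dx": -0.0303,"dy": -0.024,"dz": 0.009,"twist": 0},{"jaw": 1,"dx": -0.0303,"dy": -0.024,"dz": 0.009,"twist": 0},{"jaw": 1,"dx": -0.0303,"dy": -0.024,"dz": 0.009,"twist": 0},{"jaw": 1,"dx": -0.0303,"dy": -0.024,"dz": 0.009,"twist": 0},{"jaw": 1,"dx": -0.0303,"dy": -0.024,"dz": 0.009,"twist": 0},{"jaw": 1,"dx": -0.0303,"dy": -0.024,"dz": 0.009,"twist": 0},{"jaw": 1,"dx": -0.0303,"dy": -0.024,"dz": 0.009,"twist": 0},{"jaw": 1,"dx": -0.0303,"dy": -0.024,"dz": 0.009,"twist": 0},{"jaw": 1,"dx": -0.0303,"dy": -0.024,"dz": 0.009,"twist": 0},{"jaw": 1,"dx": -0.0303,"dy": -0.024,"dz": 0.009,"twist": 0}]}}

```text
t: 12.17
eef_pos: [0.4479, 0.1755, 0.3521]
ee_rot: [-3.099, -0.002, -1.034]
force: [0.7, -0.0, -0.1]
width: 0.0874
gripper_force: 0.0
```

{"name": "move_arm", "arguments": {"increments": [{"jaw": 1,"dx": -0.0303,"dy": -0.024,"dz": 0.009,"twist": 0},{"jaw": 1,"dx": -0.0303,"dy": -0.024,"dz": 0.009,"twist": 0},{"jaw": 1,"dx": -0.0303,"dy": -0.024,"dz": 0.009,"twist": 0},{"jaw": 1,"dx": -0.025,"dy": -0.02,"dz": 0.009,"twist": 0},{"jaw": 1,"dx": 0,"dy": 0,"dz": 0,"twist": 0}]}}

```text
t: 12.58
eef_pos: [0.4696, 0.3253, 0.3168]
ee_rot: [-3.103, -0.003, -1.032]
force: [1.1, -0.6, 0.7]
width: 0.0875
gripper_force: 0.0
```

```bash
python3 st.py
python3 - <<'E'
from h import *
im=arm.grab_frame('wrist')
for n in ['tray_grip','tray_lip','tray','lime_a_center']:
    print(n,[(np.round(d['position'],3).tolist(),round(float(d['score']),2)) for d in arm.pinpoint('wrist',n)][:3])
g=np.array([.486,.344,.116]); u=np.array([-.61,.79,0])
for k in (-.06,.06): 
    p=pix('wrist',g+k*u); cv2.circle(im,tuple(int(v) for v in p),4,(0,0,255),1); print(p)
cv2.imwrite('pics/w1.png',im)
E
```

```text
12.58 q [ 0.959  0.153 -0.218  0.021 -1.166 -0.428] p [0.47  0.325 0.317] r,az 0.571 34.7 
 [[ 0.513 -0.858  0.035]
 [-0.858 -0.513  0.017]
 [ 0.003 -0.039 -0.999]]
tray_grip [([0.484, 0.346, 0.114], 0.72), ([0.537, 0.357, 0.015], 0.23)]
tray_lip [([0.425, 0.294, 0.038], 0.8)]
tray [([0.49, 0.343, 0.007], 0.92)]
lime_a_center [([0.512, 0.395, 0.036], 0.79)]
[284.35756831 163.68016648]
[304.18728208 304.07874289]
```

View pics/w1.png

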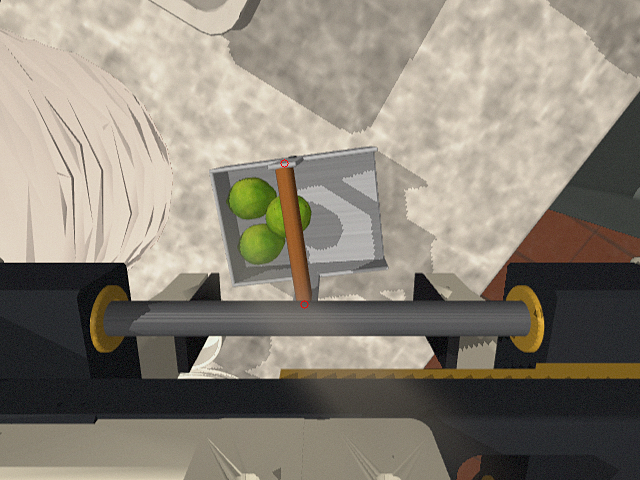

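The wrist view shows the bar running from (285,163) to (304,303), right on the predicted circles. All three limes are behind or under it at about (252,198), (262,243) and (289,215). The bar pose is confirmed, so I'll grasp.

{"name": "move_arm", "arguments": {"increments": [{"jaw": 1,"dx": 0,"dy": 0,"dz": 0.01,"twist": -0.12},{"jaw": 1,"dx": -0.0032,"dy": -0.0084,"dz": 0.02,"twist": 0},{"jaw": 1,"dx": -0.0032,"dy": -0.0083,"dz": 0.025,"twist": 0},{"jaw": 1,"dx": 0,"dy": 0,"dz": 0.025,"twist": 0},{"jaw": 1,"dx": 0,"dy": 0,"dz": 0.025,"twist": 0},{"jaw": 1,"dx": 0,"dy": 0,"dz": 0.02,"twist": 0},{"jaw": 1,"dx": 0,"dy": 0,"dz": 0.015,"twist": 0},{"jaw": 1,"dx": 0,"dy": 0,"dz": 0.01,"twist": 0},{"jaw": 1,"dx": 0,"dy": 0,"dz": 0.004,"twist": 0},{"jaw": 1,"dx": 0,"dy": 0,"dz": 0,"twist": 0}], "force": 25}}

```text
t: 13.67
eef_pos: [0.4838, 0.3397, 0.1666]
ee_rot: [-3.1, -0.008, -0.913]
force: [-0.8, -0.9, -0.4]
width: 0.0875
gripper_force: 0.0
```

```bash
python3 st.py
```

```text
13.67 q [ 0.953  0.314 -0.379  0.026 -0.841 -0.312] p [0.484 0.34  0.167] r,az 0.591 35.1 
 [[ 0.611 -0.791  0.037]
 [-0.792 -0.611  0.019]
 [ 0.008 -0.041 -0.999]]
```

{"name": "move_arm", "arguments": {"increments": [{"jaw": 1,"dx": -0.001,"dy": -0.002,"dz": 0.003,"twist": 0},{"jaw": -0.3,"dx": 0,"dy": 0,"dz": 0,"twist": 0},{"jaw": -0.6,"dx": 0,"dy": 0,"dz": 0,"twist": 0},{"jaw": -0.8,"dx": 0,"dy": 0,"dz": 0,"twist": 0},{"jaw": -1,"dx": 0,"dy": 0,"dz": 0,"twist": 0},{"jaw": -1,"dx": 0,"dy": 0,"dz": 0,"twist": 0},{"jaw": -1,"dx": 0,"dy": 0,"dz": 0,"twist": 0},{"jaw": -1,"dx": 0,"dy": 0,"dz": 0,"twist": 0},{"jaw": -1,"dx": 0,"dy": 0,"dz": 0,"twist": 0}], "force": 25}}

```text
t: 14.42
eef_pos: [0.4846, 0.3426, 0.1637]
ee_rot: [-3.1, -0.007, -0.912]
force: [0.2, 0.3, -0.0]
width: 0.0398
gripper_force: 0.0
```

{"name": "move_arm", "arguments": {"increments": [{"jaw": -1,"dx": 0,"dy": 0,"dz": 0,"twist": 0},{"jaw": -1,"dx": 0,"dy": 0,"dz": 0,"twist": 0},{"jaw": -1,"dx": 0,"dy": 0,"dz": -0.002,"twist": 0},{"jaw": -1,"dx": 0,"dy": 0,"dz": -0.006,"twist": 0},{"jaw": -1,"dx": 0,"dy": 0,"dz": -0.01,"twist": 0},{"jaw": -1,"dx": 0,"dy": 0,"dz": -0.01,"twist": 0}], "force": 55}}

```text
t: 14.92
eef_pos: [0.483, 0.3414, 0.1918]
ee_rot: [-3.102, -0.008, -0.913]
force: [-0.0, 0.5, -4.8]
width: 0.0114
gripper_force: 54.9
```

```bash
python3 st.py
python3 - <<'E'
from h import *
s=arm.get_state(); print(s['width'],s['gripper_force'],s['force'])
E
```

```text
14.92 q [ 0.956  0.288 -0.348  0.024 -0.9   -0.312] p [0.483 0.341 0.192] r,az 0.591 35.3 
 [[ 0.611 -0.79   0.036]
 [-0.791 -0.611  0.018]
 [ 0.008 -0.039 -0.999]]
0.011435492506751575 54.87005531787872 [-0.00879985  0.46137152 -4.80891682]
```

The tray is held, at 4.8 N and 11.4 mm opening. Next I'll check the chain carry → tilt at left → pot → twist → untilt at right → place with this grasp.

```bash
cat > p4.py <<'E'
from plan import *
np.set_printoptions(precision=2,suppress=True)
D=np.radians
pot=np.array([.429,-.047,0]); q=np.array([.956,.288,-.348,.02,-.9,-.31])
def go(l,tcp,ph,t,f):
    global q
    M=tool(D(ph),D(t),D(f),1); q,e=ik(np.array(tcp),M,q); z=M.as_matrix()[:,2]; print(l,q,'e',e.round(3), 'bar',(np.array(tcp)+.047*z).round(2))
def gob(l,b,ph,t,f):
    M=tool(D(ph),D(t),D(f),1); go(l,np.array(b)-.047*M.as_matrix()[:,2],ph,t,f)
go('g',[.483,.341,.192],90,0,218)
go('L',[.08,.7,.5],90,0,218)
for f in (180,140): go('tw',[.08,.7,.5],90,0,f)
for t in (0,15,30,50): go('tilt',[.08,.8,.5],90,t,140)
for k in (.25,.5,.75,1): go('mv',np.array([.08,.8,.5])*(1-k)+k*np.array([.429,-.1,.4]),90,50,140)
for f in (140,180,220,250,270,290): gob('pour%d'%f,pot+[0,0,.25],90,50,f)
for k in (.25,.5,.75,1): go('mvR',np.array([.429,-.1,.4])*(1-k)+k*np.array([0.05,-.8,.5]),90,50,270)
for t in (35,15,0): go('untilt',[.05,-.8,.5],90,t,270)
for k in (.33,.66,1): go('back',np.array([.05,-.8,.5])*(1-k)+k*np.array([.483,.0,.4]),90,0,270)
go('place',[.483,.341,.165],90,0,270)
E
python3 p4.py
```

```text
g [ 0.94  0.31 -0.31  0.   -0.95 -0.28] e 0.0 bar [0.48 0.34 0.15]
L [ 1.73  0.37  0.49  0.   -1.69 -1.07] e 0.0 bar [0.08 0.7  0.45]
tw [ 1.73  0.37  0.49 -0.   -1.69 -1.73] e 0.0 bar [0.08 0.7  0.45]
tw [ 1.73  0.37  0.49 -0.   -1.69 -2.43] e 0.0 bar [0.08 0.7  0.45]
tilt [ 1.71  0.58  0.83  0.   -1.81 -2.41] e 0.0 bar [0.08 0.8  0.45]
tilt [ 1.73  0.41  0.5   0.04 -1.41 -2.43] e 0.0 bar [0.08 0.81 0.45]
tilt [ 1.75  0.26  0.2   0.1  -1.   -2.48] e 0.0 bar [0.08 0.82 0.46]
tilt [ 1.75  0.13 -0.22  0.37 -0.38 -2.73] e 0.0 bar [0.08 0.84 0.47]
mv [ 1.64 -0.21 -0.51  0.13 -0.41 -2.43] e 0.0 bar [0.17 0.61 0.44]
mv [ 1.05 -0.41 -0.41 -0.53 -0.85 -1.54] e 0.0 bar [0.25 0.39 0.42]
mv [ 0.03 -0.2  -0.23 -0.87 -1.53 -0.7 ] e 0.0 bar [0.34 0.16 0.39]
mv [-0.42  0.14  0.02 -0.8  -1.81 -0.33] e 0.0 bar [ 0.43 -0.06  0.37]
pour140 [-0.39  0.24 -0.15 -0.79 -1.59 -0.16] e 0.0 bar [ 0.43 -0.05  0.25]
pour180 [-0.39  0.24 -0.15 -0.79 -1.59  0.54] e 0.0 bar [ 0.43 -0.05  0.25]
pour220 [-0.39  0.24 -0.15 -0.79 -1.59  1.24] e 0.0 bar [ 0.43 -0.05  0.25]
pour250 [-0.39  0.24 -0.15 -0.79 -1.59  1.76] e
[... 286 characters left out ...]
9  2.36] e 0.0 bar [ 0.24 -0.41  0.42]
mvR [-1.22  0.69  0.94 -0.54 -2.59  2.44] e 0.0 bar [ 0.14 -0.59  0.44]
mvR [-1.32  0.89  1.25 -0.31 -2.67  2.68] e 0.229 bar [ 0.05 -0.76  0.47]
untilt [-1.31  0.85  1.25 -0.19 -2.48  2.76] e 0.136 bar [ 0.05 -0.77  0.46]
untilt [-1.3   0.8   1.25 -0.09 -2.27  2.82] e 0.004 bar [ 0.05 -0.79  0.45]
untilt [-1.27  0.58  0.82  0.   -1.81  2.84] e 0.0 bar [ 0.05 -0.8   0.45]
back [-0.88  0.12  0.09 -0.   -1.54  2.45] e 0.0 bar [ 0.19 -0.54  0.42]
back [-0.22 -0.12 -0.23 -0.   -1.47  1.79] e 0.0 bar [ 0.34 -0.27  0.39]
back [ 0.41 -0.02 -0.21  0.   -1.38  1.16] e 0.0 bar [0.48 0.   0.35]
place [ 0.94  0.34 -0.34 -0.   -0.89  0.63] e 0.0 bar [0.48 0.34 0.12]
```

{"name": "move_arm", "arguments": {"increments": [{"jaw": -1,"dx": -0.0048,"dy": 0.0014,"dz": -0.0063,"twist": 0},{"jaw": -1,"dx": -0.0096,"dy": 0.0028,"dz": -0.0096,"twist": 0},{"jaw": -1,"dx": -0.0145,"dy": 0.0042,"dz": -0.0119,"twist": 0},{"jaw": -1,"dx": -0.0193,"dy": 0.0056,"dz": -0.0132,"twist": 0},{"jaw": -1,"dx": -0.0241,"dy": 0.0071,"dz": -0.0164,"twist": 0},{"jaw": -1,"dx": -0.0241,"dy": 0.0071,"dz": -0.0164,"twist": 0},{"jaw": -1,"dx": -0.0241,"dy": 0.0071,"dz": -0.0164,"twist": 0},{"jaw": -1,"dx": -0.0241,"dy": 0.0071,"dz": -0.0164,"twist": 0},{"jaw": -1,"dx": -0.0241,"dy": 0.0071,"dz": -0.0164,"twist": 0},{"jaw": -1,"dx": -0.0241,"dy": 0.0071,"dz": -0.0164,"twist": 0},{"jaw": -1,"dx": -0.0241,"dy": 0.0071,"dz": -0.0164,"twist": 0},{"jaw": -1,"dx": -0.0241,"dy": 0.0071,"dz": -0.0164,"twist": 0}]}}

```text
t: 15.92
eef_pos: [0.2716, 0.4862, 0.3604]
ee_rot: [-3.1, -0.007, -0.912]
force: [0.2, 1.0, -6.3]
width: 0.0114
gripper_force: 54.9
```

{"name": "move_arm", "arguments": {"increments": [{"jaw": -1,"dx": -0.0241,"dy": 0.0071,"dz": -0.0164,"twist": 0},{"jaw": -1,"dx": -0.0241,"dy": 0.0071,"dz": -0.0164,"twist": 0},{"jaw": -1,"dx": -0.0241,"dy": 0.0071,"dz": -0.0164,"twist": 0},{"jaw": -1,"dx": -0.0241,"dy": 0.0071,"dz": -0.0164,"twist": 0},{"jaw": -1,"dx": -0.0241,"dy": 0.0071,"dz": -0.0164,"twist": 0},{"jaw": -1,"dx": -0.0241,"dy": 0.0071,"dz": -0.0164,"twist": 0},{"jaw": -1,"dx": -0.0241,"dy": 0.0071,"dz": -0.0164,"twist": 0},{"jaw": -1,"dx": -0.0193,"dy": 0.0056,"dz": -0.0132,"twist": 0},{"jaw": -1,"dx": -0.0145,"dy": 0.0042,"dz": -0.0099,"twist": 0},{"jaw": -1,"dx": -0.0096,"dy": 0.0028,"dz": -0.0066,"twist": 0},{"jaw": -1,"dx": -0.0048,"dy": 0.0014,"dz": -0.0033,"twist": 0.03}]}}

```text
t: 16.83
eef_pos: [0.0833, 0.6161, 0.5033]
ee_rot: [-3.1, -0.005, -0.941]
force: [-0.4, -0.2, -5.6]
width: 0.0115
gripper_force: 54.9
```

{"name": "move_arm", "arguments": {"increments": [{"jaw": -1,"dx": 0,"dy": 0,"dz": 0,"twist": 0.06},{"jaw": -1,"dx": 0,"dy": 0,"dz": 0,"twist": 0.1},{"jaw": -1,"dx": 0,"dy": 0,"dz": 0,"twist": 0.12},{"jaw": -1,"dx": 0,"dy": 0,"dz": 0,"twist": 0.12},{"jaw": -1,"dx": 0,"dy": 0,"dz": 0,"twist": 0.12},{"jaw": -1,"dx": 0,"dy": 0,"dz": 0,"twist": 0.12},{"jaw": -1,"dx": 0,"dy": 0,"dz": 0,"twist": 0.12},{"jaw": -1,"dx": 0,"dy": 0,"dz": 0,"twist": 0.12},{"jaw": -1,"dx": 0,"dy": 0,"dz": 0,"twist": 0.12},{"jaw": -1,"dx": 0,"dy": 0,"dz": 0,"twist": 0.12},{"jaw": -1,"dx": 0,"dy": 0,"dz": 0,"twist": 0.09},{"jaw": -1,"dx": 0,"dy": 0,"dz": 0,"twist": 0.05}]}}

```text
t: 17.83
eef_pos: [0.0849, 0.6151, 0.5024]
ee_rot: [-3.123, 0.037, -2.207]
force: [0.0, -0.2, -5.3]
width: 0.0117
gripper_force: 54.9
```

```bash
cat >> st.py <<'E'
print('width',s['width'].round(4) if hasattr(s['width'],'round') else s['width'],'grip',s['gripper_force'],'F',np.array(s['force']))
def comp(v,n=1): return (m.T@np.array(v)/n).round(4)
import sys
for a in sys.argv[1:]:
    v=[float(x) for x in a.split(',')]; print('world',v,'-> tool',comp(v))
E
python3 st.py 0,1,0 1,0,0
python3 - <<'E'
from h import *
arm.grab_frame('wrist'); 
print([(np.round(d['position'],3).tolist(),round(float(d['score']),2)) for d in arm.pinpoint('wrist','lime_a_center')])
E
```

```text
17.83 q [ 1.769  0.201  0.241  0.04  -1.6   -2.404] p [0.085 0.615 0.502] r,az 0.621 82.1 
 [[-0.594 -0.804  0.037]
 [-0.804  0.595  0.019]
 [-0.037 -0.018 -0.999]]
width 0.011676784200942227 grip 54.8665326833725 F [ 0.02  -0.245 -5.294]
world [0.0, 1.0, 0.0] -> tool [-0.804  0.595  0.019]
world [1.0, 0.0, 0.0] -> tool [-0.594 -0.804  0.037]
[([0.09, 0.619, 0.331], 0.41)]
```

{"name": "move_arm", "arguments": {"increments": [{"jaw": -1,"dx": -0.0064,"dy": 0.0048,"dz": 0,"twist": 0},{"jaw": -1,"dx": -0.0128,"dy": 0.0095,"dz": 0,"twist": 0},{"jaw": -1,"dx": -0.0193,"dy": 0.0143,"dz": 0,"twist": 0},{"jaw": -1,"dx": -0.0241,"dy": 0.0179,"dz": 0,"twist": 0},{"jaw": -1,"dx": -0.0241,"dy": 0.0179,"dz": 0,"twist": 0},{"jaw": -1,"dx": -0.0241,"dy": 0.0179,"dz": 0,"twist": 0},{"jaw": -1,"dx": -0.0241,"dy": 0.0179,"dz": 0,"twist": 0},{"jaw": -1,"dx": -0.0241,"dy": 0.0179,"dz": 0,"twist": 0},{"jaw": -1,"dx": -0.0241,"dy": 0.0179,"dz": 0,"twist": 0},{"jaw": -1,"dx": -0.0193,"dy": 0.0143,"dz": 0,"twist": 0},{"jaw": -1,"dx": -0.0193,"dy": 0.0143,"dz": 0,"twist": 0},{"jaw": -1,"dx": -0.0193,"dy": 0.0143,"dz": 0,"twist": 0}]}}

```text
t: 18.93
eef_pos: [0.0809, 0.8951, 0.4818]
ee_rot: [-3.121, 0.046, -2.199]
force: [0.1, 1.2, -9.6]
width: 0.0115
gripper_force: 54.9
```

{"name": "move_arm", "arguments": {"increments": [{"jaw": -1,"dx": -0.0241,"dy": 0.0179,"dz": 0,"twist": 0},{"jaw": -1,"dx": -0.0241,"dy": 0.0179,"dz": 0,"twist": 0},{"jaw": -1,"dx": -0.0241,"dy": 0.0179,"dz": 0,"twist": 0},{"jaw": -1,"dx": -0.0241,"dy": 0.0179,"dz": 0,"twist": 0},{"jaw": -1,"dx": -0.0241,"dy": 0.0179,"dz": 0,"twist": 0},{"jaw": -1,"dx": -0.0241,"dy": 0.0179,"dz": 0,"twist": 0}]}}

```text
t: 19.43
eef_pos: [0.0706, 0.9657, 0.4436]
ee_rot: [3.101, 0.163, -2.202]
force: [0.4, -0.0, -5.0]
width: 0.0119
gripper_force: 54.9
```

```bash
python3 st.py 0,1,0 0,0,1
```

```text
19.43 q [ 1.725  0.896  1.252  0.089 -1.781 -2.328] p [0.071 0.966 0.444] r,az 0.968 85.8 
 [[-0.582 -0.811  0.064]
 [-0.797  0.584  0.155]
 [-0.163  0.04  -0.986]]
width 0.011899648001279519 grip 54.870473742485046 F [ 0.433 -0.015 -5.041]
world [0.0, 1.0, 0.0] -> tool [-0.797  0.584  0.155]
world [0.0, 0.0, 1.0] -> tool [-0.163  0.04  -0.986]
```

{"name": "move_arm", "arguments": {"increments": [{"jaw": -1,"dx": -0.03,"dy": 0.0225,"dz": -0.015,"twist": 0},{"jaw": -1,"dx": -0.03,"dy": 0.0225,"dz": -0.015,"twist": 0},{"jaw": -1,"dx": -0.03,"dy": 0.0225,"dz": -0.015,"twist": 0},{"jaw": -1,"dx": -0.03,"dy": 0.0225,"dz": -0.015,"twist": 0},{"jaw": -1,"dx": -0.03,"dy": 0.0225,"dz": -0.015,"twist": 0},{"jaw": -1,"dx": -0.03,"dy": 0.0225,"dz": -0.015,"twist": 0},{"jaw": -1,"dx": -0.03,"dy": 0.0225,"dz": -0.015,"twist": 0},{"jaw": -1,"dx": -0.03,"dy": 0.0225,"dz": -0.015,"twist": 0}]}}

```text
t: 20.1
eef_pos: [0.0426, 1.0133, 0.505]
ee_rot: [2.992, 0.372, -2.223]
force: [1.2, 0.9, -4.3]
width: 0.0115
gripper_force: 54.9
```

```bash
python3 st.py 0,1,0 0,0,1
```

```text
20.1 q [ 1.771  0.866  1.251  0.174 -1.593 -2.359] p [0.043 1.013 0.505] r,az 1.014 87.6 
 [[-0.566 -0.819  0.1  ]
 [-0.74   0.558  0.376]
 [-0.363  0.138 -0.921]]
width 0.011484348818780432 grip 54.87748682498932 F [ 1.239  0.867 -4.293]
world [0.0, 1.0, 0.0] -> tool [-0.74   0.557  0.376]
world [0.0, 0.0, 1.0] -> tool [-0.363  0.138 -0.921]
```

{"name": "move_arm", "arguments": {"increments": [{"jaw": -1,"dx": -0.032,"dy": 0.024,"dz": -0.006,"twist": 0},{"jaw": -1,"dx": -0.032,"dy": 0.024,"dz": -0.006,"twist": 0},{"jaw": -1,"dx": -0.032,"dy": 0.024,"dz": -0.006,"twist": 0},{"jaw": -1,"dx": -0.032,"dy": 0.024,"dz": -0.006,"twist": 0},{"jaw": -1,"dx": -0.032,"dy": 0.024,"dz": -0.006,"twist": 0},{"jaw": -1,"dx": -0.032,"dy": 0.024,"dz": -0.006,"twist": 0},{"jaw": -1,"dx": -0.032,"dy": 0.024,"dz": -0.006,"twist": 0},{"jaw": -1,"dx": -0.032,"dy": 0.024,"dz": -0.006,"twist": 0},{"jaw": -1,"dx": -0.032,"dy": 0.024,"dz": -0.006,"twist": 0},{"jaw": -1,"dx": -0.032,"dy": 0.024,"dz": -0.006,"twist": 0}]}}

```text
t: 20.93
eef_pos: [0.011, 1.0769, 0.5808]
ee_rot: [2.819, 0.627, -2.293]
force: [0.1, 0.2, -4.5]
width: 0.0118
gripper_force: 54.9
```

```bash
python3 st.py 0,1,0 0,0,1
```

```text
20.93 q [ 1.814  0.857  1.25   0.289 -1.329 -2.408] p [0.011 1.077 0.581] r,az 1.077 89.4 
 [[-0.535 -0.835  0.13 ]
 [-0.608  0.487  0.627]
 [-0.587  0.257 -0.768]]
width 0.011786752689863763 grip 54.88854467868805 F [ 0.097  0.17  -4.499]
world [0.0, 1.0, 0.0] -> tool [-0.608  0.487  0.627]
world [0.0, 0.0, 1.0] -> tool [-0.587  0.257 -0.768]
```

{"name": "move_arm", "arguments": {"increments": [{"jaw": -1,"dx": -0.032,"dy": 0.024,"dz": -0.003,"twist": 0},{"jaw": -1,"dx": -0.032,"dy": 0.024,"dz": -0.003,"twist": 0},{"jaw": -1,"dx": -0.032,"dy": 0.024,"dz": -0.003,"twist": 0},{"jaw": -1,"dx": -0.032,"dy": 0.024,"dz": -0.003,"twist": 0},{"jaw": -1,"dx": -0.032,"dy": 0.024,"dz": -0.003,"twist": 0},{"jaw": -1,"dx": -0.032,"dy": 0.024,"dz": -0.003,"twist": 0}]}}

```text
t: 21.43
eef_pos: [-0.0089, 1.0959, 0.6484]
ee_rot: [2.686, 0.768, -2.368]
force: [-1.1, -0.1, -5.1]
width: 0.012
gripper_force: 54.9
```

```bash
python3 st.py 0,1,0 0,0,1
cat > p5.py <<'E'
# path check with the present tool rotation, position path to the pot, then twists about the tool axis
from h import *; from plan import *
np.set_printoptions(precision=3,suppress=True)
s=arm.get_state(); M0=rot(s); p0=np.array(s['eef_pos']); q=np.array(s['q'])
z=M0.as_matrix()[:,2]
tgt=np.array([.429,-.08,.33])-.047*z
print('tcp target',tgt)
for k in np.linspace(.1,1,10):
    q,e=ik(p0+(tgt-p0)*k,M0,q); print(k.round(1),q,'e',e.round(3))
# lip corner/centre offsets from bar during twist (front=tool y): lip centre = .08*y + .082*z(tool), corners +-.06 x
for tw in np.arange(0,-2.6,-.3):
    m=(M0*R.from_euler('z',tw)).as_matrix(); 
    pts=[m@np.array(v) for v in ([0,.08,.082],[.06,.08,.082],[-.06,.08,.082],[0,-.08,.115],[.06,-.08,.115],[-.06,-.08,.115])]
    print('tw',tw.round(1),'front slope',m[2,1].round(2),'side x',m[2,0].round(2),'lip',pts[0],'c+',pts[1],'c-',pts[2],'minz',min(p[2] for p in pts).round(3))
    q,e=ik(tgt,M0*R.from_euler('z',tw),q); print('   q6',q[5].round(2),'e',e.round(3))
E
python3 p5.py
```

```text
21.43 q [ 1.84   0.838  1.25   0.367 -1.192 -2.444] p [-0.009  1.096  0.648] r,az 1.096 90.5 
 [[-0.515 -0.846  0.139]
 [-0.503  0.429  0.751]
 [-0.694  0.317 -0.646]]
width 0.011978393575258471 grip 54.895970821380615 F [-1.088 -0.073 -5.088]
world [0.0, 1.0, 0.0] -> tool [-0.503  0.429  0.751]
world [0.0, 0.0, 1.0] -> tool [-0.695  0.317 -0.646]
tcp target [ 0.422 -0.115  0.36 ]
0.1 [ 1.817  0.441  0.43   0.46  -0.793 -2.619] e 0.0
0.2 [ 1.785  0.21   0.016  0.531 -0.618 -2.709] e 0.0
0.3 [ 1.742  0.008 -0.287  0.57  -0.509 -2.742] e 0.0
0.4 [ 1.691 -0.184 -0.506  0.534 -0.46  -2.684] e 0.0
0.5 [ 1.624 -0.373 -0.64   0.393 -0.481 -2.504] e 0.0
0.6 [ 1.461 -0.533 -0.655  0.1   -0.584 -2.129] e 0.0
0.7 [ 0.744 -0.477 -0.423 -0.593 -0.958 -1.179] e 0.0
0.8 [ 0.065 -0.298 -0.314 -0.855 -1.371 -0.581] e 0.0
0.9 [-0.284 -0.091 -0.222 -0.862 -1.562 -0.266] e 0.0
1.0 [-0.487  0.122 -0.085 -0.82  -1.662 -0.076] e 0.0
tw 0.0 front slope 0.32 side x -0.69 lip [-0.056  0.096 -0.028] c+ [-0.087  0.066 -0.069] c- [-0.025  0.126  0.014] minz -0.141
   q6 -0.08 e 0.0
tw -0.3 front slope 0.1 side x
[... 439 characters left out ...]
 x -0.55 lip [-0.052  0.036 -0.096] c+ [-0.015  0.002 -0.128] c- [-0.088  0.071 -0.063] minz -0.128
   q6 1.12 e 0.0
tw -1.5 front slope -0.67 side x -0.36 lip [-0.034  0.024 -0.107] c+ [ 0.014 -0.004 -0.129] c- [-0.083  0.052 -0.085] minz -0.129
   q6 1.42 e 0.0
tw -1.8 front slope -0.75 side x -0.15 lip [-0.013  0.015 -0.113] c+ [ 0.043 -0.004 -0.122] c- [-0.07   0.033 -0.104] minz -0.122
   q6 1.72 e 0.0
tw -2.1 front slope -0.76 side x 0.08 lip [ 0.01   0.01  -0.114] c+ [ 0.069  0.003 -0.109] c- [-0.049  0.016 -0.118] minz -0.118
   q6 2.02 e 0.0
tw -2.4 front slope -0.7 side x 0.3 lip [ 0.033  0.009 -0.109] c+ [ 0.091  0.014 -0.091] c- [-0.024  0.004 -0.127] minz -0.127
   q6 2.32 e 0.0
```

The tilt is 50° and the load is still about 5 N, so the limes are in. I'll check the shelf's height and a wider route to the pot.

```bash
cat > p6.py <<'E'
from h import *; from plan import *
np.set_printoptions(precision=3,suppress=True)
from scipy.optimize import brentq
for uv in ((100,255),(200,178),(300,103)):
    o,d=ray('scene',*uv); o2,d2=ray('top',320,150)
    xt=lambda z:(o2+d2*(z-o2[2])/d2[2])[0]; xs=lambda z:(o+d*(z-o[2])/d[2])
    try:
        z=brentq(lambda z:xs(z)[0]-xt(z),0,1.0); print('shelf edge',xs(z))
    except Exception as e: print(uv,e)
s=arm.get_state(); M0=rot(s); p0=np.array(s['eef_pos']); q=np.array(s['q']); m=M0.as_matrix()
def seg(a,b,n=6):
    global q
    for k in np.linspace(1/n,1,n):
        q,e=ik(a+(b-a)*k,M0,q); print(q,'e',e.round(3))
    d=m.T@(b-a); print('-> to',b,'tool delta',d,'norm',np.linalg.norm(d))
v=np.array([.36,.42,.5]); t=np.array([.50,-.05,.31])-.047*m[:,2]
seg(p0,v); seg(v,t)
E
python3 p6.py
```

```text
shelf edge [0.617 0.634 0.467]
shelf edge [0.617 0.312 0.467]
shelf edge [ 0.62  -0.196  0.457]
[ 1.793  0.461  0.482  0.425 -0.813 -2.57 ] e 0.0
[ 1.734  0.247  0.114  0.441 -0.648 -2.586] e 0.0
[ 1.657  0.07  -0.134  0.394 -0.552 -2.515] e 0.0
[ 1.551 -0.08  -0.28   0.249 -0.523 -2.321] e 0.0
[ 1.373 -0.195 -0.317 -0.022 -0.581 -1.971] e 0.0
[ 1.033 -0.236 -0.25  -0.393 -0.761 -1.473] e 0.0
-> to [0.36 0.42 0.5 ] tool delta [ 0.253 -0.649 -0.36 ] norm 0.7841588833992151
[ 0.753 -0.249 -0.238 -0.605 -0.917 -1.158] e 0.0
[ 0.441 -0.216 -0.222 -0.765 -1.104 -0.861] e 0.0
[ 0.159 -0.146 -0.202 -0.85  -1.274 -0.613] e 0.0
[-0.068 -0.046 -0.168 -0.876 -1.404 -0.411] e 0.0
[-0.245  0.071 -0.112 -0.869 -1.499 -0.25 ] e 0.0
[-0.384  0.197 -0.032 -0.845 -1.571 -0.127] e 0.0
-> to [ 0.493 -0.085  0.34 ] tool delta [ 0.296 -0.38  -0.258] norm 0.5464477852886235
```

{"name": "move_arm", "arguments": {"increments": [{"jaw": -1,"dx": 0.0026,"dy": -0.0066,"dz": -0.0037,"twist": 0},{"jaw": -1,"dx": 0.0052,"dy": -0.0132,"dz": -0.0073,"twist": 0},{"jaw": -1,"dx": 0.0077,"dy": -0.0199,"dz": -0.011,"twist": 0},{"jaw": -1,"dx": 0.0077,"dy": -0.0199,"dz": -0.011,"twist": 0},{"jaw": -1,"dx": 0.0077,"dy": -0.0199,"dz": -0.011,"twist": 0},{"jaw": -1,"dx": 0.0077,"dy": -0.0199,"dz": -0.011,"twist": 0},{"jaw": -1,"dx": 0.0097,"dy": -0.0248,"dz": -0.0138,"twist": 0},{"jaw": -1,"dx": 0.0097,"dy": -0.0248,"dz": -0.0138,"twist": 0},{"jaw": -1,"dx": 0.0097,"dy": -0.0248,"dz": -0.0138,"twist": 0},{"jaw": -1,"dx": 0.0097,"dy": -0.0248,"dz": -0.0138,"twist": 0},{"jaw": -1,"dx": 0.0097,"dy": -0.0248,"dz": -0.0138,"twist": 0},{"jaw": -1,"dx": 0.0097,"dy": -0.0248,"dz": -0.0138,"twist": 0}]}}

```text
t: 22.43
eef_pos: [0.133, 0.8351, 0.5925]
ee_rot: [2.686, 0.768, -2.368]
force: [0.7, 0.4, -4.8]
width: 0.0117
gripper_force: 54.9
```

{"name": "move_arm", "arguments": {"increments": [{"jaw": -1,"dx": 0.0097,"dy": -0.0248,"dz": -0.0138,"twist": 0},{"jaw": -1,"dx": 0.0097,"dy": -0.0248,"dz": -0.0138,"twist": 0},{"jaw": -1,"dx": 0.0097,"dy": -0.0248,"dz": -0.0138,"twist": 0},{"jaw": -1,"dx": 0.0097,"dy": -0.0248,"dz": -0.0138,"twist": 0},{"jaw": -1,"dx": 0.0097,"dy": -0.0248,"dz": -0.0138,"twist": 0},{"jaw": -1,"dx": 0.0097,"dy": -0.0248,"dz": -0.0138,"twist": 0},{"jaw": -1,"dx": 0.0097,"dy": -0.0248,"dz": -0.0138,"twist": 0},{"jaw": -1,"dx": 0.0097,"dy": -0.0248,"dz": -0.0138,"twist": 0},{"jaw": -1,"dx": 0.0097,"dy": -0.0248,"dz": -0.0138,"twist": 0},{"jaw": -1,"dx": 0.0097,"dy": -0.0248,"dz": -0.0138,"twist": 0},{"jaw": -1,"dx": 0.0097,"dy": -0.0248,"dz": -0.0138,"twist": 0},{"jaw": -1,"dx": 0.0097,"dy": -0.0248,"dz": -0.0138,"twist": 0}]}}

```text
t: 23.43
eef_pos: [0.3014, 0.5244, 0.5252]
ee_rot: [2.687, 0.769, -2.366]
force: [1.4, 0.6, -5.7]
width: 0.0115
gripper_force: 54.9
```

{"name": "move_arm", "arguments": {"increments": [{"jaw": -1,"dx": 0.0097,"dy": -0.0248,"dz": -0.0138,"twist": 0},{"jaw": -1,"dx": 0.0097,"dy": -0.0248,"dz": -0.0138,"twist": 0},{"jaw": -1,"dx": 0.0097,"dy": -0.0248,"dz": -0.0138,"twist": 0},{"jaw": -1,"dx": 0.0097,"dy": -0.0248,"dz": -0.0138,"twist": 0},{"jaw": -1,"dx": 0.0163,"dy": -0.0209,"dz": -0.0142,"twist": 0},{"jaw": -1,"dx": 0.0163,"dy": -0.0209,"dz": -0.0142,"twist": 0},{"jaw": -1,"dx": 0.0163,"dy": -0.0209,"dz": -0.0142,"twist": 0},{"jaw": -1,"dx": 0.0163,"dy": -0.0209,"dz": -0.0142,"twist": 0},{"jaw": -1,"dx": 0.0163,"dy": -0.0209,"dz": -0.0142,"twist": 0},{"jaw": -1,"dx": 0.0163,"dy": -0.0209,"dz": -0.0142,"twist": 0},{"jaw": -1,"dx": 0.0163,"dy": -0.0209,"dz": -0.0142,"twist": 0},{"jaw": -1,"dx": 0.0163,"dy": -0.0209,"dz": -0.0142,"twist": 0}]}}

```text
t: 24.43
eef_pos: [0.4168, 0.1975, 0.4332]
ee_rot: [2.695, 0.769, -2.363]
force: [0.2, 0.7, -6.3]
width: 0.0117
gripper_force: 54.9
```

```bash
python3 st.py; python3 p6.py | tail -8
```

```text
24.43 q [ 0.26  -0.182 -0.213 -0.822 -1.212 -0.698] p [0.417 0.198 0.433] r,az 0.461 25.4 
 [[-0.512 -0.847  0.143]
 [-0.504  0.431  0.748]
 [-0.696  0.31  -0.648]]
width 0.01165027885021607 grip 54.899961948394775 F [ 0.214  0.71  -6.312]
-> to [0.36 0.42 0.5 ] tool delta [-0.13   0.165  0.115] norm 0.23910956924374355
[ 0.762 -0.252 -0.243 -0.594 -0.908 -1.166] e 0.0
[ 0.448 -0.22  -0.225 -0.758 -1.096 -0.866] e 0.0
[ 0.164 -0.149 -0.205 -0.846 -1.266 -0.614] e 0.0
[-0.066 -0.05  -0.17  -0.874 -1.398 -0.41 ] e 0.0
[-0.244  0.067 -0.115 -0.868 -1.493 -0.248] e 0.0
[-0.383  0.194 -0.036 -0.844 -1.566 -0.124] e 0.0
-> to [ 0.493 -0.085  0.34 ] tool delta [ 0.298 -0.38  -0.255] norm 0.5462647949537508
```

{"name": "move_arm", "arguments": {"increments": [{"jaw": -1,"dx": 0.0164,"dy": -0.021,"dz": -0.0137,"twist": 0},{"jaw": -1,"dx": 0.0164,"dy": -0.021,"dz": -0.0137,"twist": 0},{"jaw": -1,"dx": 0.0164,"dy": -0.021,"dz": -0.0137,"twist": 0},{"jaw": -1,"dx": 0.0164,"dy": -0.021,"dz": -0.0137,"twist": 0},{"jaw": -1,"dx": 0.0164,"dy": -0.021,"dz": -0.0137,"twist": 0},{"jaw": -1,"dx": 0.0164,"dy": -0.021,"dz": -0.0137,"twist": 0},{"jaw": -1,"dx": 0.0164,"dy": -0.021,"dz": -0.0137,"twist": 0},{"jaw": -1,"dx": 0.0131,"dy": -0.0168,"dz": -0.011,"twist": 0},{"jaw": -1,"dx": 0.0131,"dy": -0.0168,"dz": -0.011,"twist": 0},{"jaw": -1,"dx": 0.0098,"dy": -0.0126,"dz": -0.0082,"twist": 0},{"jaw": -1,"dx": 0.0098,"dy": -0.0126,"dz": -0.0082,"twist": 0},{"jaw": -1,"dx": 0.0066,"dy": -0.0084,"dz": -0.0055,"twist": 0}]}}

```text
t: 25.43
eef_pos: [0.4929, -0.0838, 0.3387]
ee_rot: [2.695, 0.764, -2.364]
force: [-0.3, 0.3, -5.8]
width: 0.0119
gripper_force: 54.9
```

```bash
python3 st.py
python3 - <<'E'
from h import *
a=arm.grab_frame('scene'); cv2.imwrite('pics/s2.png',cv2.resize(a[120:360,160:480],(640,480)))
E
```

```text
25.43 q [-0.38   0.195 -0.04  -0.84  -1.56  -0.122] p [ 0.493 -0.084  0.339] r,az 0.5 -9.7 
 [[-0.515 -0.846  0.142]
 [-0.507  0.433  0.745]
 [-0.692  0.312 -0.651]]
width 0.011866280507206043 grip 54.900877475738525 F [-0.255  0.274 -5.821]
```

View pics/s2.png

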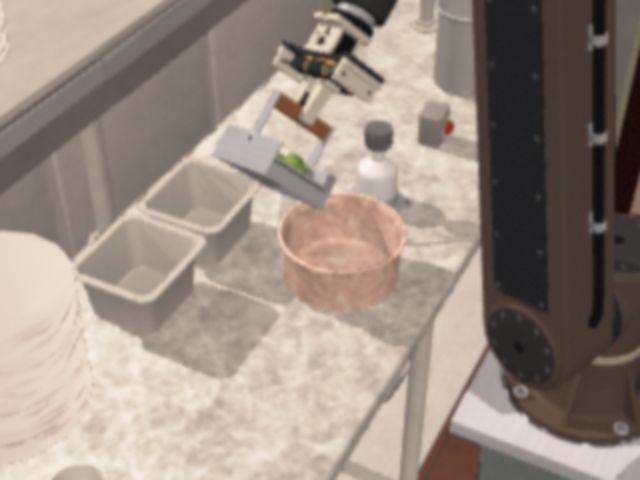

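The scene view (crop) shows the tray at (275,165), tilted with its open front still held up and a lime visible at (290,160). The pot is just below it at (340,235). Next I'll lower and twist slowly to pour.

{"name": "move_arm", "arguments": {"increments": [{"jaw": -1,"dx": 0.009,"dy": -0.004,"dz": 0.0085,"twist": 0},{"jaw": -1,"dx": 0.012,"dy": -0.0055,"dz": 0.0115,"twist": 0},{"jaw": -1,"dx": 0.0067,"dy": -0.003,"dz": 0.006,"twist": -0.04},{"jaw": -1,"dx": 0,"dy": 0,"dz": 0,"twist": -0.08},{"jaw": -1,"dx": 0,"dy": 0,"dz": 0,"twist": -0.1},{"jaw": -1,"dx": 0,"dy": 0,"dz": 0,"twist": -0.1},{"jaw": -1,"dx": 0,"dy": 0,"dz": 0,"twist": -0.1},{"jaw": -1,"dx": 0,"dy": 0,"dz": 0,"twist": -0.1},{"jaw": -1,"dx": 0,"dy": 0,"dz": 0,"twist": -0.08},{"jaw": -1,"dx": 0,"dy": 0,"dz": 0,"twist": -0.08},{"jaw": -1,"dx": 0,"dy": 0,"dz": 0,"twist": -0.06},{"jaw": -1,"dx": 0,"dy": 0,"dz": 0,"twist": -0.06}]}}

```text
t: 26.48
eef_pos: [0.4919, -0.0805, 0.2987]
ee_rot: [-2.733, 0.785, -1.206]
force: [-0.2, 0.3, -5.2]
width: 0.0116
gripper_force: 54.9
```

{"name": "move_arm", "arguments": {"increments": [{"jaw": -1,"dx": 0,"dy": 0,"dz": 0,"twist": -0.06},{"jaw": -1,"dx": 0,"dy": 0,"dz": 0,"twist": -0.06},{"jaw": -1,"dx": 0,"dy": 0,"dz": 0,"twist": -0.06},{"jaw": -1,"dx": 0,"dy": 0,"dz": 0,"twist": -0.06},{"jaw": -1,"dx": 0,"dy": 0,"dz": 0,"twist": -0.06},{"jaw": -1,"dx": 0,"dy": 0,"dz": 0,"twist": -0.06}]}}

```text
t: 26.98
eef_pos: [0.4919, -0.0804, 0.2987]
ee_rot: [-2.474, 0.598, -0.804]
force: [0.7, -0.1, -5.6]
width: 0.0118
gripper_force: 54.9
```

```bash
python3 st.py
python3 - <<'E'
from h import *
a=arm.grab_frame('scene'); cv2.imwrite('pics/s3.png',cv2.resize(a[140:300,200:400],(750,600)))
E
```

```text
26.98 q [-0.376  0.231 -0.09  -0.846 -1.503  1.105] p [ 0.492 -0.08   0.299] r,az 0.498 -9.3 
 [[ 0.573 -0.807  0.139]
 [-0.595 -0.294  0.748]
 [-0.563 -0.512 -0.649]]
width 0.011827973531416633 grip 54.90728259086609 F [ 0.655 -0.097 -5.625]
```

View pics/s3.png

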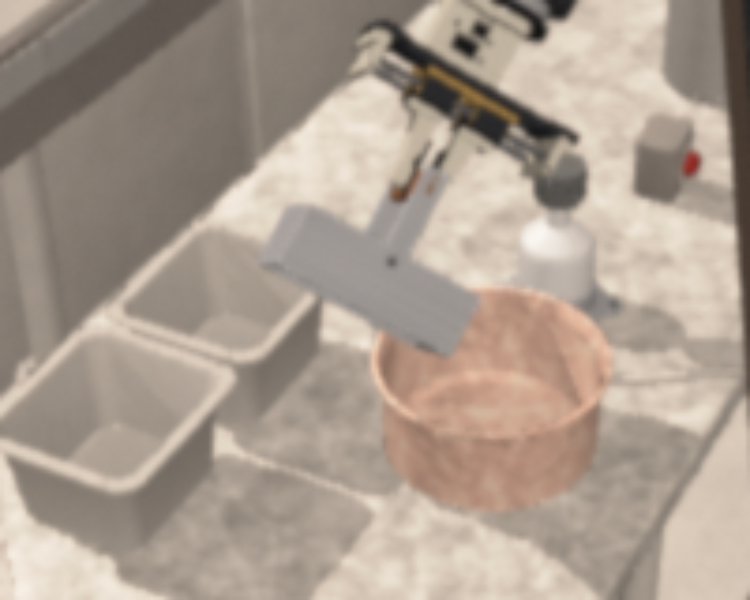

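The crop shows the tray's front corner over the pot at (455,335). The pot is still empty and the load unchanged, so I'll twist on while shifting slightly toward the robot.

{"name": "move_arm", "arguments": {"increments": [{"jaw": -1,"dx": -0.004,"dy": 0.0053,"dz": -0.001,"twist": -0.06},{"jaw": -1,"dx": -0.004,"dy": 0.0053,"dz": -0.001,"twist": -0.06},{"jaw": -1,"dx": -0.004,"dy": 0.0053,"dz": -0.001,"twist": -0.06},{"jaw": -1,"dx": 0,"dy": 0,"dz": 0,"twist": -0.06},{"jaw": -1,"dx": 0,"dy": 0,"dz": 0,"twist": -0.06},{"jaw": -1,"dx": 0,"dy": 0,"dz": 0,"twist": -0.06}]}}

```text
t: 27.53
eef_pos: [0.4717, -0.081, 0.2986]
ee_rot: [-2.335, 0.355, -0.506]
force: [0.3, -0.2, -4.6]
width: 0.0116
gripper_force: 54.9
```

```bash
python3 st.py -1,0,0 0,0,1
python3 - <<'E'
from h import *
for c in ('scene','top','wrist'):
    arm.grab_frame(c)
    print(c,[(np.round(d['position'],3).tolist(),round(float(d['score']),2)) for d in arm.pinpoint(c,'lime_a_center')])
E
```

```text
27.53 q [-0.391  0.208 -0.124 -0.842 -1.507  1.48 ] p [ 0.472 -0.081  0.299] r,az 0.479 -9.7 
 [[ 0.82  -0.555  0.14 ]
 [-0.455 -0.484  0.748]
 [-0.348 -0.677 -0.649]]
width 0.011587183387226854 grip 54.908010363578796 F [ 0.325 -0.245 -4.617]
world [-1.0, 0.0, 0.0] -> tool [-0.82   0.555 -0.14 ]
world [0.0, 0.0, 1.0] -> tool [-0.348 -0.677 -0.649]
scene [([0.418, -0.08, 0.025], 0.5)]
top [([0.428, -0.056, 0.031], 0.69), ([0.444, -0.015, 0.154], 0.25)]
wrist [([0.438, -0.051, 0.032], 0.86)]
```

{"name": "move_arm", "arguments": {"increments": [{"jaw": -1,"dx": -0.008,"dy": 0.0055,"dz": -0.0014,"twist": -0.06},{"jaw": -1,"dx": -0.008,"dy": 0.005,"dz": -0.0014,"twist": -0.06},{"jaw": -1,"dx": -0.008,"dy": 0.0045,"dz": -0.0014,"twist": -0.06},{"jaw": -1,"dx": 0,"dy": 0,"dz": 0,"twist": -0.07},{"jaw": -1,"dx": 0,"dy": 0,"dz": 0,"twist": -0.07},{"jaw": -1,"dx": 0,"dy": 0,"dz": 0,"twist": -0.07},{"jaw": -1,"dx": 0,"dy": 0,"dz": 0,"twist": -0.07},{"jaw": -1,"dx": 0,"dy": 0,"dz": 0,"twist": -0.06}]}}

```text
t: 28.5
eef_pos: [0.4432, -0.0819, 0.2984]
ee_rot: [-2.276, -0.034, -0.155]
force: [-0.6, -0.9, -3.7]
width: 0.012
gripper_force: 54.9
```

```bash
python3 st.py -1,0,0 0,0,1
python3 - <<'E'
from h import *
for c in ('scene','top','wrist'):
    a=arm.grab_frame(c)
    print(c,[(np.round(d['position'],3).tolist(),round(float(d['score']),2)) for d in arm.pinpoint(c,'lime_a_center')])
    if c=='top': cv2.imwrite('pics/t4.png',cv2.resize(a[190:310,240:440],(750,450)))
E
```

```text
28.5 q [-0.414  0.175 -0.169 -0.837 -1.516  2.023] p [ 0.443 -0.082  0.298] r,az 0.451 -10.5 
 [[ 0.988 -0.074  0.139]
 [-0.154 -0.645  0.749]
 [ 0.034 -0.761 -0.648]]
width 0.012030651637557406 grip 54.90533530712128 F [-0.557 -0.919 -3.719]
world [-1.0, 0.0, 0.0] -> tool [-0.988  0.074 -0.139]
world [0.0, 0.0, 1.0] -> tool [ 0.034 -0.761 -0.648]
scene [([0.439, -0.068, 0.023], 0.57)]
top [([0.435, -0.065, 0.021], 0.45)]
wrist [([0.439, -0.067, 0.021], 0.94)]
```

View pics/t4.png

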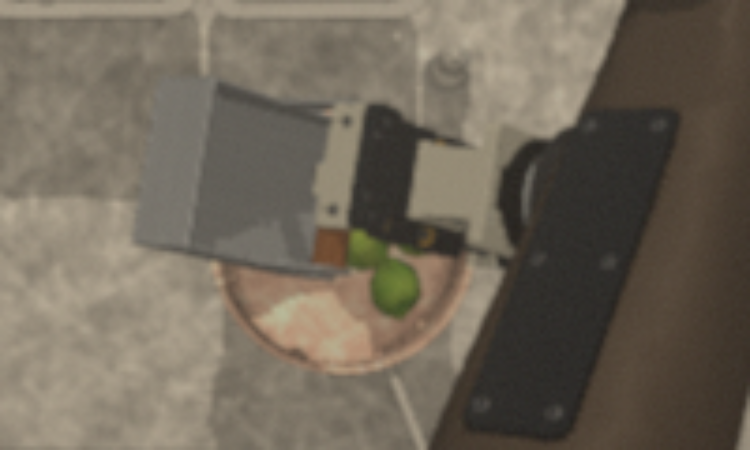

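The top crop shows three limes in the pot at (368,247), (395,287) and (415,243), and the tray is empty. The load is 3.7 N, which is the tray alone. I'll retreat along the tool's axis while twisting back, heading for the right-hand side to untilt.

{"name": "move_arm", "arguments": {"increments": [{"jaw": -1,"dx": 0,"dy": 0,"dz": -0.012,"twist": 0},{"jaw": -1,"dx": 0,"dy": 0,"dz": -0.025,"twist": 0.05},{"jaw": -1,"dx": 0,"dy": 0,"dz": -0.03,"twist": 0.12},{"jaw": -1,"dx": 0,"dy": 0,"dz": -0.03,"twist": 0.12},{"jaw": -1,"dx": 0,"dy": 0,"dz": -0.03,"twist": 0.12},{"jaw": -1,"dx": 0,"dy": 0,"dz": -0.03,"twist": 0.12},{"jaw": -1,"dx": 0,"dy": 0,"dz": -0.03,"twist": 0.12},{"jaw": -1,"dx": 0,"dy": 0,"dz": -0.03,"twist": 0.12},{"jaw": -1,"dx": 0,"dy": 0,"dz": -0.03,"twist": 0.12},{"jaw": -1,"dx": 0,"dy": 0,"dz": -0.03,"twist": 0.12},{"jaw": -1,"dx": 0,"dy": 0,"dz": -0.03,"twist": 0.12},{"jaw": -1,"dx": 0,"dy": 0,"dz": -0.03,"twist": 0.12}]}}

```text
t: 29.8
eef_pos: [0.3955, -0.3358, 0.518]
ee_rot: [-2.754, 0.795, -1.234]
force: [1.4, 0.4, -4.4]
width: 0.0116
gripper_force: 54.9
```

```bash
python3 st.py
cat > p7.py <<'E'
from h import *; from plan import *
import sys
np.set_printoptions(precision=3,suppress=True)
s=arm.get_state(); M0=rot(s); a=np.array(s['eef_pos']); q=np.array(s['q']); m=M0.as_matrix()
for w in sys.argv[1:]:
    b=np.array([float(x) for x in w.split(',')])
    for k in (.25,.5,.75,1):
        q,e=ik(a+(b-a)*k,M0,q); print(q,'e',e.round(3))
    d=m.T@(b-a); n=np.linalg.norm(d); print('-> to',b,'tool',d.round(4),'norm',n.round(3),'unit*.04',(d/n*.04).round(4)); a=b
E
python3 p7.py .1,-.6,.5 .0,-.75,.5
```

```text
29.8 q [-0.823  0.296  0.482 -0.835 -2.174  0.65 ] p [ 0.396 -0.336  0.518] r,az 0.519 -40.3 
 [[ 0.231 -0.963  0.138]
 [-0.661 -0.051  0.749]
 [-0.714 -0.265 -0.648]]
width 0.011575708022449326 grip 54.90274250507355 F [ 1.353  0.377 -4.387]
[-0.961  0.336  0.52  -0.79  -2.27   0.766] e 0.0
[-1.09   0.402  0.59  -0.731 -2.36   0.887] e 0.0
[-1.208  0.492  0.701 -0.672 -2.451  0.999] e 0.0
[-1.315  0.605  0.865 -0.626 -2.554  1.088] e 0.0
-> to [ 0.1 -0.6  0.5] tool [ 0.119  0.303 -0.227] norm 0.397 unit*.04 [ 0.012  0.03  -0.023]
[-1.358  0.684  1.01  -0.65  -2.632  1.074] e 0.0
[-1.404  0.773  1.196 -0.725 -2.735  1.01 ] e 0.0
[-1.427  0.816  1.25  -0.674 -2.742  1.069] e 0.056
[-1.439  0.84   1.25  -0.564 -2.708  1.184] e 0.13
-> to [ 0.   -0.75  0.5 ] tool [ 0.076  0.104 -0.126] norm 0.18 unit*.04 [ 0.017  0.023 -0.028]
```

{"name": "move_arm", "arguments": {"increments": [{"jaw": -1,"dx": 0.0204,"dy": 0.0324,"dz": -0.0114,"twist": 0},{"jaw": -1,"dx": 0.0204,"dy": 0.0324,"dz": -0.0114,"twist": 0},{"jaw": -1,"dx": 0.0204,"dy": 0.0324,"dz": -0.0114,"twist": 0},{"jaw": -1,"dx": 0.0204,"dy": 0.0324,"dz": -0.0114,"twist": 0},{"jaw": -1,"dx": 0.0204,"dy": 0.0324,"dz": -0.0114,"twist": 0},{"jaw": -1,"dx": 0.0204,"dy": 0.0324,"dz": -0.0114,"twist": 0},{"jaw": -1,"dx": 0.0204,"dy": 0.0324,"dz": -0.0114,"twist": 0},{"jaw": -1,"dx": 0.0204,"dy": 0.0324,"dz": -0.0114,"twist": 0},{"jaw": -1,"dx": 0.0204,"dy": 0.0324,"dz": -0.0114,"twist": 0},{"jaw": -1,"dx": 0.0204,"dy": 0.0324,"dz": -0.0114,"twist": 0},{"jaw": -1,"dx": 0.0204,"dy": 0.0324,"dz": -0.0114,"twist": 0},{"jaw": -1,"dx": 0.0204,"dy": 0.0324,"dz": -0.0114,"twist": 0}]}}

```text
t: 30.8
eef_pos: [0.0605, -0.6215, 0.3252]
ee_rot: [-2.747, 0.792, -1.226]
force: [0.6, -1.6, -3.0]
width: 0.0115
gripper_force: 54.9
```

{"name": "move_arm", "arguments": {"increments": [{"jaw": -1,"dx": 0.0264,"dy": 0.002,"dz": -0.03,"twist": 0},{"jaw": -1,"dx": 0.0264,"dy": 0.002,"dz": -0.03,"twist": 0},{"jaw": -1,"dx": 0.0264,"dy": 0.002,"dz": -0.03,"twist": 0},{"jaw": -1,"dx": 0.0264,"dy": 0.002,"dz": -0.03,"twist": 0},{"jaw": -1,"dx": 0.0264,"dy": 0.002,"dz": -0.03,"twist": 0},{"jaw": -1,"dx": 0.0264,"dy": 0.002,"dz": -0.03,"twist": 0},{"jaw": -1,"dx": 0.0264,"dy": 0.002,"dz": -0.03,"twist": 0}]}}

```text
t: 31.38
eef_pos: [0.058, -0.785, 0.2931]
ee_rot: [-2.773, 0.743, -1.254]
force: [-0.3, -0.9, -2.9]
width: 0.0118
gripper_force: 55.0
```

```bash
python3 st.py 0,-1,0 0,0,1
```

```text
31.38 q [-1.388  1.048  1.251 -0.469 -2.495  1.288] p [ 0.058 -0.785  0.293] r,az 0.787 -85.8 
 [[ 0.23  -0.962  0.145]
 [-0.7   -0.059  0.712]
 [-0.676 -0.265 -0.687]]
width 0.011766814543394614 grip 54.99898910522461 F [-0.331 -0.922 -2.914]
world [0.0, -1.0, 0.0] -> tool [ 0.7    0.059 -0.712]
world [0.0, 0.0, 1.0] -> tool [-0.676 -0.265 -0.687]
```

{"name": "move_arm", "arguments": {"increments": [{"jaw": -1,"dx": 0.027,"dy": 0.002,"dz": -0.03,"twist": 0},{"jaw": -1,"dx": 0.027,"dy": 0.002,"dz": -0.03,"twist": 0},{"jaw": -1,"dx": 0.027,"dy": 0.002,"dz": -0.03,"twist": 0},{"jaw": -1,"dx": 0.027,"dy": 0.002,"dz": -0.03,"twist": 0},{"jaw": -1,"dx": 0.028,"dy": 0.003,"dz": -0.0285,"twist": 0},{"jaw": -1,"dx": 0.028,"dy": 0.003,"dz": -0.0285,"twist": 0},{"jaw": -1,"dx": 0.03,"dy": 0.003,"dz": -0.027,"twist": 0},{"jaw": -1,"dx": 0.03,"dy": 0.003,"dz": -0.027,"twist": 0},{"jaw": -1,"dx": 0.03,"dy": 0.003,"dz": -0.027,"twist": 0},{"jaw": -1,"dx": 0.03,"dy": 0.003,"dz": -0.027,"twist": 0},{"jaw": -1,"dx": 0.03,"dy": 0.003,"dz": -0.027,"twist": 0},{"jaw": -1,"dx": 0.03,"dy": 0.003,"dz": -0.027,"twist": 0}]}}

```text
t: 32.38
eef_pos: [0.0388, -0.8588, 0.2254]
ee_rot: [-2.872, 0.501, -1.351]
force: [-0.4, -0.2, -3.5]
width: 0.012
gripper_force: 55.0
```

```bash
python3 st.py 0,-1,0 0,0,1
```

```text
32.38 q [-1.401  1.094  1.25  -0.308 -2.216  1.427] p [ 0.039 -0.859  0.225] r,az 0.86 -87.4 
 [[ 0.191 -0.969  0.159]
 [-0.856 -0.086  0.51 ]
 [-0.48  -0.233 -0.846]]
width 0.012016687672040572 grip 54.99803602695465 F [-0.426 -0.242 -3.519]
world [0.0, -1.0, 0.0] -> tool [ 0.856  0.086 -0.51 ]
world [0.0, 0.0, 1.0] -> tool [-0.48  -0.233 -0.846]
```

{"name": "move_arm", "arguments": {"increments": [{"jaw": -1,"dx": 0.0266,"dy": 0.0085,"dz": -0.0287,"twist": 0},{"jaw": -1,"dx": 0.0266,"dy": 0.0085,"dz": -0.0287,"twist": 0},{"jaw": -1,"dx": 0.0266,"dy": 0.0085,"dz": -0.0287,"twist": 0},{"jaw": -1,"dx": 0.0266,"dy": 0.0085,"dz": -0.0287,"twist": 0},{"jaw": -1,"dx": 0.0266,"dy": 0.0085,"dz": -0.0287,"twist": 0},{"jaw": -1,"dx": 0.03,"dy": 0.009,"dz": -0.024,"twist": 0},{"jaw": -1,"dx": 0.03,"dy": 0.009,"dz": -0.024,"twist": 0},{"jaw": -1,"dx": 0.03,"dy": 0.009,"dz": -0.024,"twist": 0},{"jaw": -1,"dx": 0.032,"dy": 0.009,"dz": -0.022,"twist": 0},{"jaw": -1,"dx": 0.032,"dy": 0.009,"dz": -0.022,"twist": 0},{"jaw": -1,"dx": 0.032,"dy": 0.009,"dz": -0.022,"twist": 0},{"jaw": -1,"dx": 0.032,"dy": 0.009,"dz": -0.022,"twist": 0}]}}

```text
t: 33.38
eef_pos: [-0.0365, -0.9317, 0.2386]
ee_rot: [-2.965, 0.211, -1.421]
force: [-0.7, -0.7, -4.2]
width: 0.0117
gripper_force: 55.0
```

```bash
python3 st.py 0,-1,0 0,0,1 1,0,0
```

```text
33.38 q [-1.463  1.067  1.25  -0.181 -1.966  1.542] p [-0.036 -0.932  0.239] r,az 0.932 -92.2 
 [[ 0.146 -0.979  0.143]
 [-0.967 -0.11   0.23 ]
 [-0.21  -0.171 -0.963]]
width 0.011708501498958614 grip 54.997445940971375 F [-0.68  -0.653 -4.193]
world [0.0, -1.0, 0.0] -> tool [ 0.967  0.11  -0.23 ]
world [0.0, 0.0, 1.0] -> tool [-0.21  -0.171 -0.963]
world [1.0, 0.0, 0.0] -> tool [ 0.146 -0.979  0.143]
```

{"name": "move_arm", "arguments": {"increments": [{"jaw": -1,"dx": 0.0285,"dy": 0.0235,"dz": -0.0154,"twist": 0},{"jaw": -1,"dx": 0.0285,"dy": 0.0235,"dz": -0.0154,"twist": 0},{"jaw": -1,"dx": 0.0285,"dy": 0.0235,"dz": -0.0154,"twist": 0},{"jaw": -1,"dx": 0.0285,"dy": 0.0235,"dz": -0.0134,"twist": 0},{"jaw": -1,"dx": 0.0285,"dy": 0.0235,"dz": -0.0134,"twist": 0},{"jaw": -1,"dx": 0.0285,"dy": 0.0235,"dz": -0.0114,"twist": 0},{"jaw": -1,"dx": 0.0285,"dy": 0.0235,"dz": -0.0114,"twist": 0},{"jaw": -1,"dx": 0.0285,"dy": 0.0235,"dz": -0.0094,"twist": 0}]}}

```text
t: 34.05
eef_pos: [-0.1744, -0.9804, 0.2171]
ee_rot: [-3.034, 0.026, -1.449]
force: [-0.1, -0.8, -3.6]
width: 0.0117
gripper_force: 55.0
```

```bash
python3 st.py 0,-1,0 0,0,1 1,0,0
```

```text
34.05 q [-1.587  1.094  1.251 -0.105 -1.767  1.688] p [-0.174 -0.98   0.217] r,az 0.996 -100.1 
 [[ 0.121 -0.987  0.103]
 [-0.992 -0.118  0.038]
 [-0.026 -0.107 -0.994]]
width 0.011652255403148024 grip 54.99732792377472 F [-0.099 -0.844 -3.62 ]
world [0.0, -1.0, 0.0] -> tool [ 0.992  0.118 -0.038]
world [0.0, 0.0, 1.0] -> tool [-0.025 -0.107 -0.994]
world [1.0, 0.0, 0.0] -> tool [ 0.121 -0.987  0.103]
```

The tilt is down to 0.11 rad, which is fine for setting the empty tray down. I'll carry it back over the pot area to the free spot on the left.

{"name": "move_arm", "arguments": {"increments": [{"jaw": -1,"dx": -0.0125,"dy": -0.0145,"dz": -0.0035,"twist": 0},{"jaw": -1,"dx": -0.0249,"dy": -0.0291,"dz": -0.007,"twist": 0},{"jaw": -1,"dx": -0.0249,"dy": -0.0291,"dz": -0.007,"twist": 0},{"jaw": -1,"dx": -0.0249,"dy": -0.0291,"dz": -0.007,"twist": 0},{"jaw": -1,"dx": -0.0249,"dy": -0.0291,"dz": -0.007,"twist": 0},{"jaw": -1,"dx": -0.0249,"dy": -0.0291,"dz": -0.007,"twist": 0},{"jaw": -1,"dx": -0.0249,"dy": -0.0291,"dz": -0.007,"twist": 0},{"jaw": -1,"dx": -0.0249,"dy": -0.0291,"dz": -0.007,"twist": 0},{"jaw": -1,"dx": -0.0249,"dy": -0.0291,"dz": -0.007,"twist": 0},{"jaw": -1,"dx": -0.0249,"dy": -0.0291,"dz": -0.007,"twist": 0},{"jaw": -1,"dx": -0.0249,"dy": -0.0291,"dz": -0.007,"twist": 0},{"jaw": -1,"dx": -0.0249,"dy": -0.0291,"dz": -0.007,"twist": 0}]}}

```text
t: 35.05
eef_pos: [0.1144, -0.6593, 0.342]
ee_rot: [-3.033, 0.026, -1.449]
force: [1.9, -1.4, -2.5]
width: 0.0112
gripper_force: 55.0
```

{"name": "move_arm", "arguments": {"increments": [{"jaw": -1,"dx": -0.0249,"dy": -0.0291,"dz": -0.007,"twist": 0},{"jaw": -1,"dx": -0.0249,"dy": -0.0291,"dz": -0.007,"twist": 0},{"jaw": -1,"dx": -0.0249,"dy": -0.0291,"dz": -0.007,"twist": 0},{"jaw": -1,"dx": -0.0249,"dy": -0.0291,"dz": -0.007,"twist": 0},{"jaw": -1,"dx": -0.0249,"dy": -0.0291,"dz": -0.007,"twist": 0},{"jaw": -1,"dx": -0.0249,"dy": -0.0291,"dz": -0.007,"twist": 0},{"jaw": -1,"dx": -0.0249,"dy": -0.0291,"dz": -0.007,"twist": 0},{"jaw": -1,"dx": -0.0249,"dy": -0.0291,"dz": -0.007,"twist": 0},{"jaw": -1,"dx": -0.0333,"dy": -0.016,"dz": 0.0026,"twist": 0},{"jaw": -1,"dx": -0.0333,"dy": -0.016,"dz": 0.0026,"twist": 0},{"jaw": -1,"dx": -0.0333,"dy": -0.016,"dz": 0.0026,"twist": 0},{"jaw": -1,"dx": -0.0333,"dy": -0.016,"dz": 0.0026,"twist": 0}]}}

```text
t: 36.05
eef_pos: [0.3616, -0.2963, 0.4281]
ee_rot: [-3.032, 0.026, -1.449]
force: [1.2, -0.2, -4.6]
width: 0.012
gripper_force: 55.0
```

```bash
python3 st.py; python3 p7.py .42,-.1,.42 .46,.29,.26
```

```text
36.05 q [-0.316 -0.086 -0.186 -0.071 -1.383  0.446] p [ 0.362 -0.296  0.428] r,az 0.467 -39.3 
 [[ 0.121 -0.987  0.106]
 [-0.992 -0.118  0.039]
 [-0.026 -0.11  -0.994]]
width 0.01199098934676106 grip 54.99252498149872 F [ 1.246 -0.24  -4.616]
[-0.187 -0.125 -0.226 -0.059 -1.373  0.315] e 0.0
[-0.052 -0.153 -0.26  -0.046 -1.361  0.179] e 0.0
[ 0.083 -0.171 -0.284 -0.031 -1.349  0.042] e 0.0
[ 0.213 -0.176 -0.299 -0.016 -1.337 -0.09 ] e 0.0
-> to [ 0.42 -0.1   0.42] tool [-0.187 -0.08   0.022] norm 0.205 unit*.04 [-0.037 -0.016  0.004]
[ 0.466 -0.175 -0.398  0.013 -1.236 -0.35 ] e 0.0
[ 0.679 -0.119 -0.455  0.04  -1.129 -0.574] e 0.0
[ 0.842 -0.018 -0.465  0.062 -1.025 -0.752] e 0.0
[ 0.961  0.113 -0.43   0.08  -0.937 -0.885] e 0.0
-> to [0.46 0.29 0.26] tool [-0.378 -0.068  0.178] norm 0.423 unit*.04 [-0.036 -0.006  0.017]
```

{"name": "move_arm", "arguments": {"increments": [{"jaw": -1,"dx": -0.037,"dy": -0.016,"dz": 0.004,"twist": 0},{"jaw": -1,"dx": -0.037,"dy": -0.016,"dz": 0.004,"twist": 0},{"jaw": -1,"dx": -0.037,"dy": -0.016,"dz": 0.004,"twist": 0},{"jaw": -1,"dx": -0.037,"dy": -0.016,"dz": 0.004,"twist": 0},{"jaw": -1,"dx": -0.037,"dy": -0.016,"dz": 0.004,"twist": 0},{"jaw": -1,"dx": -0.0344,"dy": -0.0062,"dz": 0.0162,"twist": 0},{"jaw": -1,"dx": -0.0344,"dy": -0.0062,"dz": 0.0162,"twist": 0},{"jaw": -1,"dx": -0.0344,"dy": -0.0062,"dz": 0.0162,"twist": 0},{"jaw": -1,"dx": -0.0344,"dy": -0.0062,"dz": 0.0162,"twist": 0},{"jaw": -1,"dx": -0.0344,"dy": -0.0062,"dz": 0.0162,"twist": 0},{"jaw": -1,"dx": -0.0344,"dy": -0.0062,"dz": 0.0162,"twist": 0},{"jaw": -1,"dx": -0.0344,"dy": -0.0062,"dz": 0.0162,"twist": 0}]}}

```text
t: 37.05
eef_pos: [0.4454, 0.1463, 0.3202]
ee_rot: [-3.031, 0.029, -1.448]
force: [1.3, 0.3, -4.3]
width: 0.0117
gripper_force: 55.0
```

{"name": "move_arm", "arguments": {"increments": [{"jaw": -1,"dx": -0.0344,"dy": -0.0062,"dz": 0.0162,"twist": 0},{"jaw": -1,"dx": -0.0344,"dy": -0.0062,"dz": 0.0162,"twist": 0},{"jaw": -1,"dx": -0.0344,"dy": -0.0062,"dz": 0.0162,"twist": 0},{"jaw": -1,"dx": -0.0344,"dy": -0.0062,"dz": 0.0162,"twist": 0},{"jaw": -1,"dx": 0,"dy": 0,"dz": 0.025,"twist": 0},{"jaw": -1,"dx": 0,"dy": 0,"dz": 0.025,"twist": 0},{"jaw": -1,"dx": 0,"dy": 0,"dz": 0.018,"twist": 0},{"jaw": -1,"dx": 0,"dy": 0,"dz": 0.01,"twist": 0},{"jaw": -1,"dx": 0,"dy": 0,"dz": 0,"twist": 0}]}}

```text
t: 37.8
eef_pos: [0.4678, 0.2891, 0.1826]
ee_rot: [-3.036, 0.025, -1.449]
force: [-0.4, -0.5, -3.9]
width: 0.0114
gripper_force: 55.0
```

```bash
python3 st.py
```

```text
37.8 q [ 0.945  0.204 -0.521  0.088 -0.757 -0.886] p [0.468 0.289 0.183] r,az 0.55 31.7 
 [[ 0.121 -0.987  0.102]
 [-0.992 -0.118  0.038]
 [-0.025 -0.106 -0.994]]
width 0.011402844312632833 grip 54.99268412590027 F [-0.398 -0.465 -3.905]
```

Touch-down is expected near z = 0.170.

{"name": "move_arm", "arguments": {"increments": [{"jaw": -1,"dx": 0,"dy": 0,"dz": 0.006,"twist": 0},{"jaw": -1,"dx": 0,"dy": 0,"dz": 0.004,"twist": 0},{"jaw": -1,"dx": 0,"dy": 0,"dz": 0.002,"twist": 0},{"jaw": -1,"dx": 0,"dy": 0,"dz": 0.002,"twist": 0}]}}

```text
t: 38.13
eef_pos: [0.4735, 0.2939, 0.1762]
ee_rot: [-3.023, 0.033, -1.445]
force: [6.7, -3.8, 23.5]
width: 0.0118
gripper_force: 56.0
```

{"name": "move_arm", "arguments": {"increments": [{"jaw": -1,"dx": 0,"dy": 0,"dz": -0.003,"twist": 0},{"jaw": -0.5,"dx": 0,"dy": 0,"dz": 0,"twist": 0},{"jaw": 0,"dx": 0,"dy": 0,"dz": 0,"twist": 0},{"jaw": 0.5,"dx": 0,"dy": 0,"dz": 0,"twist": 0},{"jaw": 0.7,"dx": 0,"dy": 0,"dz": 0,"twist": 0},{"jaw": 0.7,"dx": 0,"dy": 0,"dz": 0,"twist": 0},{"jaw": 0.7,"dx": 0,"dy": 0,"dz": -0.01,"twist": 0},{"jaw": 0.7,"dx": 0,"dy": 0,"dz": -0.025,"twist": 0},{"jaw": 1,"dx": 0,"dy": 0,"dz": -0.035,"twist": 0},{"jaw": 1,"dx": 0,"dy": 0,"dz": -0.04,"twist": 0}], "force": 20}}

```text
t: 38.97
eef_pos: [0.4568, 0.2854, 0.2831]
ee_rot: [-3.036, 0.024, -1.448]
force: [-0.1, 1.8, -0.1]
width: 0.0664
gripper_force: 0.0
```

```bash
python3 st.py
python3 - <<'E'
from h import *
for c in ('wrist','scene'):
    arm.grab_frame(c)
    for n in ('tray_grip','tray_lip','lime_a_center','pot_floor'):
        print(c,n,[(np.round(d['position'],3).tolist(),round(float(d['score']),2)) for d in arm.pinpoint(c,n)][:3])
E
```

```text
38.97 q [ 0.96   0.086 -0.401  0.074 -0.996 -0.876] p [0.457 0.285 0.283] r,az 0.539 32.0 
 [[ 0.122 -0.987  0.101]
 [-0.992 -0.119  0.037]
 [-0.024 -0.105 -0.994]]
width 0.06636616289459137 grip 0.0 F [-0.052  1.837 -0.126]
wrist tray_grip [([0.477, 0.292, 0.115], 0.92)]
wrist tray_lip [([0.404, 0.286, 0.04], 0.83)]
wrist lime_a_center []
wrist pot_floor []
scene tray_grip [([0.482, 0.294, 0.118], 0.63)]
scene tray_lip [([0.437, -0.067, 0.024], 0.64), ([0.402, 0.287, 0.034], 0.61)]
scene lime_a_center [([0.441, -0.061, 0.023], 0.59), ([0.429, -0.046, 0.004], 0.39)]
scene pot_floor [([0.425, -0.05, 0.001], 0.55)]
```

The tray stands upright at (0.478, 0.292) with its bar at z = 0.115, and it is let go. On to the bottle. The remaining tilt points to azimuth 20°, so I'll centre the closing direction's sweep on the perpendicular to that.

{"name": "move_arm", "arguments": {"increments": [{"jaw": 1,"dx": 0.02,"dy": 0.002,"dz": -0.0043,"twist": 0},{"jaw": 1,"dx": 0.039,"dy": 0.004,"dz": -0.0043,"twist": 0},{"jaw": 1,"dx": 0.039,"dy": 0.004,"dz": -0.0043,"twist": 0},{"jaw": 1,"dx": 0.039,"dy": 0.004,"dz": -0.0043,"twist": 0},{"jaw": 1,"dx": 0.039,"dy": 0.004,"dz": -0.0043,"twist": 0},{"jaw": 1,"dx": 0.039,"dy": 0.004,"dz": -0.0043,"twist": 0},{"jaw": 1,"dx": 0.039,"dy": 0.004,"dz": -0.0043,"twist": 0},{"jaw": 1,"dx": 0.039,"dy": 0.004,"dz": -0.0043,"twist": 0},{"jaw": 1,"dx": 0.039,"dy": 0.004,"dz": -0.0043,"twist": 0},{"jaw": 1,"dx": 0.039,"dy": 0.004,"dz": -0.0043,"twist": 0},{"jaw": 1,"dx": 0.039,"dy": 0.004,"dz": -0.0043,"twist": 0},{"jaw": 1,"dx": 0.039,"dy": 0.004,"dz": -0.0043,"twist": 0}]}}

```text
t: 40.47
eef_pos: [0.4614, -0.1686, 0.3168]
ee_rot: [-3.034, 0.027, -1.448]
force: [1.4, 1.0, 0.3]
width: 0.0877
gripper_force: 0.0
```

{"name": "move_arm", "arguments": {"increments": [{"jaw": 1,"dx": 0.035,"dy": 0.0035,"dz": -0.004,"twist": 0},{"jaw": 1,"dx": 0.035,"dy": 0.0035,"dz": -0.004,"twist": 0},{"jaw": 1,"dx": 0.022,"dy": 0.0035,"dz": 0,"twist": -0.06},{"jaw": 1,"dx": 0,"dy": 0,"dz": 0,"twist": -0.12},{"jaw": 1,"dx": 0,"dy": 0,"dz": 0,"twist": -0.12},{"jaw": 1,"dx": 0,"dy": 0,"dz": 0,"twist": -0.12},{"jaw": 1,"dx": 0,"dy": 0,"dz": 0,"twist": -0.12},{"jaw": 1,"dx": 0,"dy": 0,"dz": 0,"twist": -0.12},{"jaw": 1,"dx": 0,"dy": 0,"dz": 0,"twist": -0.12},{"jaw": 1,"dx": 0,"dy": 0,"dz": 0,"twist": -0.12},{"jaw": 1,"dx": 0,"dy": 0,"dz": 0,"twist": -0.12},{"jaw": 1,"dx": 0,"dy": 0,"dz": 0,"twist": -0.12}]}}

```text
t: 41.47
eef_pos: [0.4619, -0.2595, 0.3204]
ee_rot: [-3.072, -0.086, -0.307]
force: [-0.1, 0.2, 0.2]
width: 0.0874
gripper_force: 0.0
```

```bash
python3 st.py
python3 - <<'E'
from h import *
arm.grab_frame('wrist')
for n in ('cap_mid','bottle'):
    print(n,[(np.round(d['position'],4).tolist(),round(float(d['score']),2)) for d in arm.pinpoint('wrist',n)][:2])
E
```

```text
41.47 q [-0.179  0.065 -0.279 -0.064 -1.133  1.47 ] p [ 0.462 -0.26   0.32 ] r,az 0.53 -29.3 
 [[ 0.95  -0.296  0.102]
 [-0.301 -0.953  0.04 ]
 [ 0.086 -0.069 -0.994]]
width 0.08737165116404054 grip 0.0 F [-0.081  0.2    0.237]
cap_mid [([0.4701, -0.2665, 0.146], 0.88)]
bottle [([0.4697, -0.264, 0.001], 0.67)]
```

{"name": "move_arm", "arguments": {"increments": [{"jaw": 1,"dx": -0.002,"dy": 0.004,"dz": 0.028,"twist": 0},{"jaw": 1,"dx": -0.002,"dy": 0.004,"dz": 0.028,"twist": 0},{"jaw": 1,"dx": -0.002,"dy": 0.004,"dz": 0.028,"twist": 0},{"jaw": 1,"dx": -0.0011,"dy": 0.0024,"dz": 0.02,"twist": 0},{"jaw": 1,"dx": 0,"dy": 0,"dz": 0.015,"twist": 0},{"jaw": 1,"dx": 0,"dy": 0,"dz": 0.008,"twist": 0},{"jaw": 1,"dx": 0,"dy": 0,"dz": 0.002,"twist": 0},{"jaw": 1,"dx": 0,"dy": 0,"dz": 0,"twist": 0}], "force": 20}}

```text
t: 42.28
eef_pos: [0.4645, -0.2658, 0.1913]
ee_rot: [-3.071, -0.086, -0.314]
force: [0.3, -0.5, 0.4]
width: 0.088
gripper_force: 0.0
```

```bash
python3 st.py
python3 - <<'E'
from h import *
a=arm.grab_frame('wrist'); cv2.imwrite('pics/w5.png',a)
for n in ('cap_mid','bottle'):
    print(n,[(np.round(d['position'],4).tolist(),round(float(d['score']),2)) for d in arm.pinpoint('wrist',n)][:2])
s=arm.get_state(); g=np.array(s['eef_pos'])+.047*rot(s).as_matrix()[:,2]; print('grasp pt',g,pix('wrist',g))
E
```

```text
42.28 q [-0.191  0.19  -0.447 -0.079 -0.842  1.501] p [ 0.464 -0.266  0.191] r,az 0.535 -29.8 
 [[ 0.948 -0.303  0.103]
 [-0.308 -0.951  0.04 ]
 [ 0.086 -0.07  -0.994]]
width 0.08803934532181572 grip 0.0 F [ 0.261 -0.454  0.387]
cap_mid [([0.4722, -0.263, 0.1459], 0.74)]
bottle [([0.4682, -0.266, -0.0011], 0.74)]
grasp pt [ 0.46990531 -0.26411771  0.14589069] [317.23379557 309.40835239]
```

View pics/w5.png

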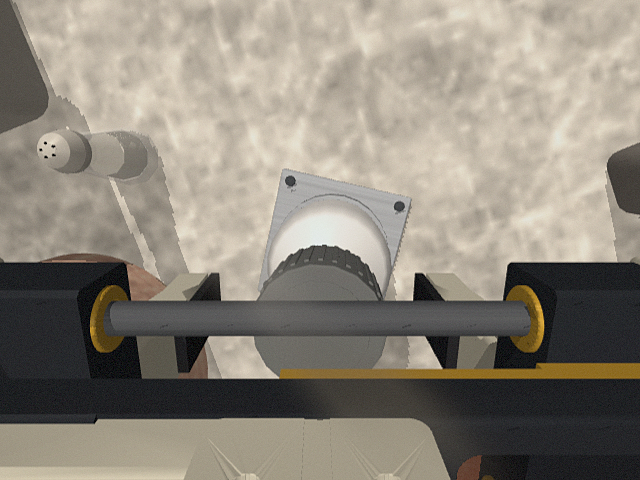

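The wrist view shows the cap between columns 255 and 387, centred between the fingers (218–415). I'll close on it.

{"name": "move_arm", "arguments": {"increments": [{"jaw": 0.5,"dx": 0,"dy": 0,"dz": 0.003,"twist": 0},{"jaw": 0.2,"dx": 0,"dy": 0,"dz": 0,"twist": 0},{"jaw": 0,"dx": 0,"dy": 0,"dz": 0,"twist": 0},{"jaw": -0.2,"dx": 0,"dy": 0,"dz": 0,"twist": 0},{"jaw": -1,"dx": 0,"dy": 0,"dz": 0,"twist": 0},{"jaw": -1,"dx": 0,"dy": 0,"dz": 0,"twist": 0},{"jaw": -1,"dx": 0,"dy": 0,"dz": 0,"twist": 0}], "force": 30}}

```text
t: 43.02
eef_pos: [0.4646, -0.2662, 0.1886]
ee_rot: [-3.072, -0.087, -0.312]
force: [-0.4, -4.8, -0.7]
width: 0.05
gripper_force: 30.0
```

```bash
python3 st.py 0,0,-1
```

```text
43.02 q [-0.191  0.193 -0.45  -0.079 -0.834  1.503] p [ 0.465 -0.266  0.189] r,az 0.535 -29.8 
 [[ 0.948 -0.301  0.104]
 [-0.306 -0.951  0.039]
 [ 0.087 -0.069 -0.994]]
width 0.04999775576174003 grip 29.99893985759627 F [-0.402 -4.78  -0.667]
world [0.0, 0.0, -1.0] -> tool [-0.087  0.069  0.994]
```

{"name": "move_arm", "arguments": {"increments": [{"jaw": -1,"dx": -0.0002,"dy": 0.001,"dz": 0.003,"twist": 0},{"jaw": -1,"dx": -0.0003,"dy": 0.0002,"dz": 0.003,"twist": 0},{"jaw": -1,"dx": -0.0001,"dy": 0.0001,"dz": 0.001,"twist": 0},{"jaw": -1,"dx": 0,"dy": 0,"dz": 0,"twist": 0}], "force": 40}}

```text
t: 43.35
eef_pos: [0.4648, -0.2667, 0.1817]
ee_rot: [-3.071, -0.088, -0.312]
force: [-1.7, -0.8, 6.1]
width: 0.0497
gripper_force: 40.0
```

{"name": "move_arm", "arguments": {"increments": [{"jaw": -1,"dx": -0.0001,"dy": 0.0001,"dz": 0.001,"twist": 0},{"jaw": -1,"dx": 0,"dy": 0,"dz": 0,"twist": -0.06},{"jaw": -1,"dx": 0,"dy": 0,"dz": 0,"twist": -0.08},{"jaw": -1,"dx": 0,"dy": 0,"dz": 0,"twist": -0.08},{"jaw": -1,"dx": 0,"dy": 0,"dz": 0,"twist": -0.08}]}}

```text
t: 43.77
eef_pos: [0.4652, -0.2667, 0.1812]
ee_rot: [-3.101, -0.106, -0.007]
force: [-0.6, 1.5, 8.0]
width: 0.0497
gripper_force: 40.0
```

```bash
python3 st.py 0,0,-1; python3 -c "
from h import *
print(arm.get_state()['moment'])"
```

```text
43.77 q [-0.193  0.202 -0.458 -0.081 -0.816  1.811] p [ 0.465 -0.267  0.181] r,az 0.536 -29.8 
 [[ 0.994 -0.003  0.106]
 [-0.007 -0.999  0.04 ]
 [ 0.106 -0.04  -0.994]]
width 0.04972251386686709 grip 39.998132567816356 F [-0.615  1.493  8.028]
world [0.0, 0.0, -1.0] -> tool [-0.106  0.04   0.994]
[0.52978041 0.46511621 0.04782279]
```

{"name": "move_arm", "arguments": {"increments": [{"jaw": -1,"dx": 0,"dy": 0,"dz": 0,"twist": -0.08},{"jaw": -1,"dx": 0,"dy": 0,"dz": 0,"twist": -0.08},{"jaw": -1,"dx": 0,"dy": 0,"dz": 0,"twist": -0.08},{"jaw": -1,"dx": 0,"dy": 0,"dz": 0,"twist": -0.08},{"jaw": -1,"dx": 0,"dy": 0,"dz": 0,"twist": -0.08},{"jaw": -1,"dx": 0,"dy": 0,"dz": 0,"twist": -0.08},{"jaw": -1,"dx": 0,"dy": 0,"dz": 0,"twist": -0.08},{"jaw": -1,"dx": 0,"dy": 0,"dz": 0,"twist": -0.08},{"jaw": -1,"dx": 0,"dy": 0,"dz": 0,"twist": -0.08},{"jaw": -1,"dx": 0,"dy": 0,"dz": 0,"twist": -0.08},{"jaw": -1,"dx": 0,"dy": 0,"dz": 0,"twist": -0.08},{"jaw": -1,"dx": 0,"dy": 0,"dz": 0,"twist": -0.06}]}}

```text
t: 44.77
eef_pos: [0.4644, -0.2662, 0.1807]
ee_rot: [3.082, -0.095, 0.938]
force: [-3.3, 3.3, 7.7]
width: 0.0497
gripper_force: 40.0
```

```bash
python3 st.py 0,0,1
python3 - <<'E'
from h import *
print(arm.get_state()['moment'])
E
```

```text
44.77 q [-0.192  0.202 -0.459 -0.082 -0.817  2.751] p [ 0.464 -0.266  0.181] r,az 0.535 -29.8 
 [[ 0.589  0.801  0.104]
 [ 0.802 -0.595  0.041]
 [ 0.095  0.06  -0.994]]
width 0.04967070164668043 grip 40.00260446769971 F [-3.338  3.344  7.671]
world [0.0, 0.0, 1.0] -> tool [ 0.095  0.06  -0.994]
[1.11338214 0.97431594 0.14862641]
```

{"name": "move_arm", "arguments": {"increments": [{"jaw": -1,"dx": 0.0003,"dy": 0.0002,"dz": -0.003,"twist": 0},{"jaw": -1,"dx": 0.0004,"dy": 0.0002,"dz": -0.004,"twist": 0},{"jaw": -1,"dx": 0.0004,"dy": 0.0003,"dz": -0.0045,"twist": 0},{"jaw": -1,"dx": 0.0004,"dy": 0.0003,"dz": -0.0045,"twist": 0}]}}

```text
t: 45.1
eef_pos: [0.4636, -0.2663, 0.1961]
ee_rot: [3.084, -0.094, 0.932]
force: [-1.8, -0.1, -2.6]
width: 0.0499
gripper_force: 40.0
```

{"name": "move_arm", "arguments": {"increments": [{"jaw": -1,"dx": 0.0006,"dy": 0.0004,"dz": -0.006,"twist": 0},{"jaw": -1,"dx": 0.001,"dy": 0.0006,"dz": -0.01,"twist": 0},{"jaw": -1,"dx": 0.0014,"dy": 0.0009,"dz": -0.015,"twist": 0},{"jaw": -1,"dx": 0.0014,"dy": 0.0009,"dz": -0.015,"twist": 0},{"jaw": -1,"dx": 0.0014,"dy": 0.0009,"dz": -0.015,"twist": 0},{"jaw": -1,"dx": 0.0014,"dy": 0.0009,"dz": -0.015,"twist": 0},{"jaw": -1,"dx": 0.0014,"dy": 0.0009,"dz": -0.015,"twist": 0},{"jaw": -1,"dx": 0.0014,"dy": 0.0009,"dz": -0.015,"twist": 0},{"jaw": -1,"dx": 0.001,"dy": 0.0006,"dz": -0.01,"twist": 0},{"jaw": -1,"dx": 0.0005,"dy": 0.0003,"dz": -0.005,"twist": 0},{"jaw": -1,"dx": 0,"dy": 0,"dz": 0,"twist": 0},{"jaw": -1,"dx": 0,"dy": 0,"dz": 0,"twist": 0}]}}

```text
t: 46.1
eef_pos: [0.4645, -0.2665, 0.3181]
ee_rot: [3.082, -0.095, 0.933]
force: [0.3, -0.2, 0.8]
width: 0.0495
gripper_force: 40.0
```

```bash
python3 st.py
python3 - <<'E'
from h import *
for c in ('wrist','scene','top'):
    a=arm.grab_frame(c)
    if c=='scene': cv2.imwrite('pics/s6.png',cv2.resize(a[110:310,200:460],(780,600)))
    for n in ('cap_mid','bottle_mouth','lime_a_center','tray_grip','pot_floor'):
        print(c,n,[(np.round(d['position'],3).tolist(),round(float(d['score']),2)) for d in arm.pinpoint(c,n)][:3])
E
```

```text
46.1 q [-0.192  0.076 -0.272 -0.066 -1.128  2.719] p [ 0.464 -0.266  0.318] r,az 0.535 -29.8 
 [[ 0.593  0.799  0.104]
 [ 0.8   -0.599  0.04 ]
 [ 0.095  0.059 -0.994]]
width 0.049528921505288 grip 39.99756907827759 F [ 0.322 -0.187  0.757]
wrist cap_mid [([0.402, -0.111, 0.039], 0.32)]
wrist bottle_mouth [([0.472, -0.261, 0.158], 0.76)]
wrist lime_a_center [([0.435, -0.062, 0.026], 0.86)]
wrist tray_grip []
wrist pot_floor [([0.427, -0.049, 0.004], 0.87)]
scene cap_mid [([0.466, -0.262, 0.276], 0.59)]
scene bottle_mouth [([0.468, -0.269, 0.155], 0.94), ([0.436, -0.111, 0.022], 0.68)]
scene lime_a_center [([0.437, -0.062, 0.022], 0.43)]
scene tray_grip [([0.479, 0.295, 0.117], 0.65)]
scene pot_floor [([0.43, -0.047, 0.006], 0.94)]
top cap_mid []
top bottle_mouth [([0.466, -0.267, 0.159], 0.7)]
top lime_a_center []
top tray_grip [([0.484, 0.295, 0.116], 0.58), ([0.432, -0.046, 0.003], 0.48)]
top pot_floor [([0.431, -0.044, 0.003], 0.91)]
```

View pics/s6.png

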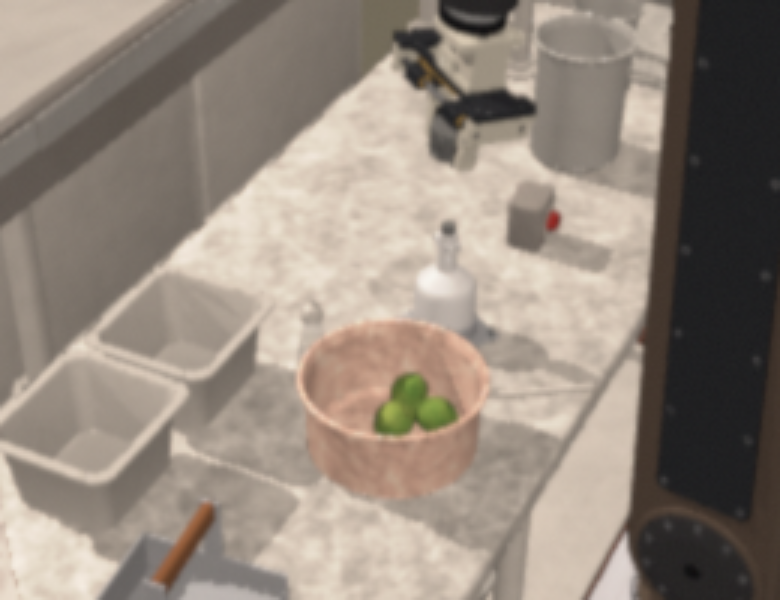

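The final scene crop shows everything in place:
- **Limes:** all three are in the pot, at about (395,415), (410,390) and (437,413).
- **Bottle:** it is open, with its mouth at (448,230).
- **Cap:** it is held upright above the mouth at about (445,135), centre near z = 0.27.
- **Tray:** it stands upright at (200,560).

I'm handing the job in.

```bash
python3 -c "
from station import arm
print(arm.job_done())"
```

```text
the job is handed in; nothing more can be done
None
```

I handed the job in at about 46 s of the 72 s limit, with no verdict returned: all three limes are in the pot, the tray stands upright and let go at about (0.48, 0.29), and the cap is off and held upright about 10 cm clear of the bottle's mouth.

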